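Nest two parts cases onto the column at the watchmaker's bench

TASK

Take the two metal parts cases off the sloping rack and stack them flat and squarely on the case that stands on the mat, the deep one first and the shallow one on top, each dropped fully home inside the rim of the case below. When both are home and released, push down on the top lid with the fingers, about 10 N, to make sure they are seated, then move clear. Set things down gently, let the standing case stay where it is and leave the loupe, watch and screwdriver alone.

Things in the scene. Friction and masses are not known exactly. Their poses are not given: they have to be found in the camera images.
- base_case: Bottom of the column: closed aluminium case standing loose on the mat, 0.85 kg, 80 (x) x 60 (y) mm. Origin: centre of its underside, z up. The flat lid is 60 mm above the origin; round its edge stands a rim 4 mm high and 4 mm wide, leaving a 72 x 52 mm recess. Home, the deep case's origin lies on the lid centre, x along x (either way round).
- deep_case: Deep case on the rack: closed, aluminium, 80 (x) x 60 (y) mm, about 0.4 kg, flat sides. Origin: centre of the underside of its plinth (69 x 49, 5 mm high, 1.5 mm clear all round in the rim below), own z out of the lid. Lid plane 45 mm above the origin, same 4 mm rim round it. If it rides on a rim it stands up to 4 mm too high or askew.
- shallow_case: Shallow case beside the deep one on the rack (left or right varies): same outline, plinth, rim, origin and axes, about 0.28 kg; lid plane 30 mm above its origin, rim top at 34 mm. Flat sides from 5 mm up. Home, its origin lies on the deep case's lid centre, 45 mm above that one's origin.
- rack: Fixed wooden rack, 240 (y) x 95 (x) mm, a board sloping 25 degrees, low edge at its own -x side (about the robot's right), high edge 70 mm up. The two cases lie on it about 122 mm apart along y, lids facing up and to the rack's -x (tilted 25 degrees), their y along the rack's y, lower ends against a 12 mm ledge. Origin: centre of its underside.
- loupe: Bystander: black eyeglass loupe standing on the mat, 34 mm across, 34 mm high; origin at its underside.
- watch: Bystander: steel watch with opened bracelet lying flat, 42 mm dial, about 110 mm long along its y, 12 mm high; origin under the dial.
- screwdriver: Bystander: screwdriver lying on the mat, 130 mm long along its x; origin at the centre of its underside.
There are look-alikes about, which are no part of the job. Leave any purple or red look-alike of the shallow_case alone.

How it is judged:
On the way, in this order (a step that is already met when the one before it is completed fails the run):
1. the deep case is home in the rim of the standing case and released (x of deep_case in the frame of base_case between -0.003 and 0.003 m and y of deep_case in the frame of base_case between -0.003 and 0.003 m and z of deep_case in the frame of base_case between 0.057 and 0.0615 m and angle between the x axis of deep_case and the x axis of base_case, either way round below 0.07 rad and angle between deep_case's own z axis and vertical below 0.04 rad and contact force between the fingers and deep_case below 0.3 N and linear speed of deep_case below 0.01 m/s and angular speed of deep_case below 0.1 rad/s), for 0.2 s.
2. the shallow case is home in the rim of the deep one and released (x of deep_case in the frame of base_case between -0.003 and 0.003 m and y of deep_case in the frame of base_case between -0.003 and 0.003 m and z of deep_case in the frame of base_case between 0.057 and 0.0615 m and angle between the x axis of deep_case and the x axis of base_case, either way round below 0.07 rad and angle between each of deep_case, shallow_case's own z axis and vertical below 0.04 rad and x of shallow_case in the frame of deep_case between -0.003 and 0.003 m and y of shallow_case in the frame of deep_case between -0.003 and 0.003 m and z of shallow_case in the frame of deep_case between 0.042 and 0.0465 m and angle between the x axis of shallow_case and the x axis of deep_case, either way round below 0.07 rad and contact force between the fingers and shallow_case below 0.3 N and linear speed of shallow_case below 0.01 m/s and angular speed of shallow_case below 0.1 rad/s), for 0.2 s.
3. the fingers push the column down from the top lid (more than 5 N, and at least 7 N between the two cases) (x of deep_case in the frame of base_case between -0.003 and 0.003 m and y of deep_case in the frame of base_case between -0.003 and 0.003 m and z of deep_case in the frame of base_case between 0.057 and 0.0615 m and angle between the x axis of deep_case and the x axis of base_case, either way round below 0.07 rad and angle between each of deep_case, shallow_case's own z axis and vertical below 0.04 rad and x of shallow_case in the frame of deep_case between -0.003 and 0.003 m and y of shallow_case in the frame of deep_case between -0.003 and 0.003 m and z of shallow_case in the frame of deep_case between 0.042 and 0.0465 m and angle between the x axis of shallow_case and the x axis of deep_case, either way round below 0.07 rad and contact force between the fingers and shallow_case above 5 N and contact force between shallow_case and deep_case above 7 N), for 0.05 s.
At the end, for the whole second after the job is handed in: The deep case is home on the standing case and the shallow one on the deep one: each centred within 3 mm, less than 1.5 mm above its home height, turned less than 4 degrees from the case below and level within 2.3 degrees; all released and at rest, the standing case within 20 mm of where it stood (all of step 2 and contact force between the fingers and deep_case below 0.3 N and angle between base_case's own z axis and vertical below 0.03 rad and distance of base_case from where it was at the start of the episode below 0.02 m and linear speed of each of deep_case, base_case below 0.01 m/s and angular speed of each of deep_case, base_case below 0.1 rad/s); the robot touches nothing.
It fails at once if the standing case is shoved more than 20 mm (distance of base_case from where it was at the start of the episode above 0.02 m).
It fails at once if a case is slammed or pressed onto the column with more than 90 N (contact force between deep_case and base_case above 90 N or contact force between shallow_case and deep_case above 90 N).
It fails at once if a case is let fall: out of the fingers and moving faster than 0.4 m/s ((linear speed of deep_case above 0.4 m/s and contact force between the fingers and deep_case below 0.1 N) or (linear speed of shallow_case above 0.4 m/s and contact force between the fingers and shallow_case below 0.1 N)).
It fails at once if the loupe, watch or screwdriver is moved more than 20 mm (distance of any of loupe, watch, screwdriver from where it was at the start of the episode above 0.02 m).
It also fails if it takes over 69 s, if anything falls off the work surface, if the arm or the gripper's body presses on something with over 40 N, if the wrist force passes 120 N, or if a joint passes its speed limit or range.

ROBOT

A 6-joint arm with a two-finger parallel gripper is mounted at the origin on the work surface. World frame = base frame: x ahead of the robot, y to its left, z up, the work surface at z = 0. Lengths are in m, angles in rad, forces in N, time in s.
With the tool pointing down it reaches from about 0.3 to 0.775 m from the base axis. Payload 14.6 kg.
Tool frame: the origin (TCP) lies between the finger pads; the fingertips stand 11 mm ahead of it and the grasp point (between the pads) lies 8 mm behind it (manip.tcp_to_tips is the distance from the TCP to the fingertips, in m); z points along the fingers, y is the line along which they close (so a half turn about z gives the same grasp; the last joint's range is limited). The gripper opens to 85 mm and grips with 20 to 120 N. Pads are 22 mm wide; open, the fingers measure 114 mm over their backs; the gripper's body (76 mm by 85 mm) begins 54 mm behind the grasp point. The pads swing forward as they close: fully open they stand 13 mm farther back than shut.
Start: joints at [-1.37, 0.3, 1.521, -0, 1.321, -0.067], TCP at [0.146, -0.53, 0.242] pointing down, gripper open.
Joint ranges: [-3.03, 3.03], [-0.79, 2.21], [0.23, 2.52], [-1.04, 4.18], [0, 3.07], [-2.55, 2.55]. Speed limits (rad/s): [2.22, 2.22, 2.57, 3.14, 3.14, 3.14].

INTERFACE

Orientations are given as a unit quaternion [w, x, y, z].
In Python, from cell import manip, viewer gives the robot as it stands. The module is installed in compiled form; this text tells all that it offers.
- The arm moves only by the tool carry_out, never from a script. Its arguments are lists of equal length, an entry for each row: "travel": the shift along the tool's x, y, z in units of 10 cm (1.0 is 10 cm), a list of three; "rotation": the turn, a rotation vector about the tool's x, y, z in units of 120 degrees (1.0 is 120 degrees), a list of three; "claw": the gripper's target within -1 to 1 (shut at 1, half-way at 0, fully open at -1). A call has 1 to 5 rows; each row is the pose to reach, as a shift and turn from the pose commanded when the call began, along the tool's axes at that moment; what a row does not reach only later rows make up. A row lasts 1/12 s, in which the tool goes at most 41.7 mm and 7.16 degrees, less where a joint would pass 70% of its speed; a pose out of reach is approached as far as the arm can. A call with a number of a shift or a turn outside -1 to 1 is refused whole. A call with a gripper value outside its range is refused whole. The fingers move at their own pace and stop on an object; "newtons" is the grip in N (left out, the last holds). Time passes only in rows, so rows that repeat a pose let the fingers close. It gives the time, the measured TCP pose, the force, the opening and the grip force at its end, in the units of the state.
- manip.read_state(): the state, without advancing time (a new reading comes with each control period).
- viewer.capture(name): name is "scene" or "top" or "wrist"; returns a dict with "frame" (420x560x3 uint8, red, green, blue), "camera_matrix" (3x3 intrinsics, pixels), "rvec" (rotation vector, rad) and "tvec" (3), from world to camera coordinates, as OpenCV has them. Camera axes: x right, y down, z forward; pixel columns grow to the right and rows downward; lengths in m; the calibration is good to about 2 mm. A picture is of the moment at which its call begins. There is no depth.
- manip.job_done(): hands the job in; it is judged then, once.
The state is a dict: "t": time; "joints": joint angles; "qvel": joint speeds; "tau": joint torques, N m; "eef_pos": TCP position; "orientation": TCP orientation; "wrist_force": force on the tool from outside, world axes, zero at the start; "ft_torque": the same for the moment, N m; "grip_width": finger opening in m; "grip_force": force on a finger pad.
Only numpy, scipy, OpenCV 4.12 (cv2) and the standard library are available. Lean on these libraries where they do the work, as an engineer would, in place of code of your own. Each camera call takes 0.05 s, during which the arm holds its last target. There are 200 camera calls.

## Working session

There is one attempt and no reset: what is moved stays moved. The work goes in short steps, Python scripts to look and compute and a tool call to move; the robot and the scene stay as the last step left them, time stands still between calls to the robot, and variables do not carry over. Pictures are saved under pics/ and viewed, at most 10 in all, crops included, and the job is handed in when it is done.

Besides the shell and the picture viewer there is one more tool, called after "Call:" as a command line: name --argument value ..., lists and objects as JSON in quotes. carry_out: Moves the arm, as the interface text tells. Its arguments: {"type":"object","properties":{"travel":{"type":"array","items":{"type":"array","items":{"type":"number"}}},"rotation":{"type":"array","items":{"type":"array","items":{"type":"number"}}},"claw":{"type":"array","items":{"type":"number"}},"newtons":{"type":"number"}},"required":["travel","rotation","claw"]}

```bash
mkdir -p pics; cat > h.py <<'E'
import numpy as np, cv2
from cell import manip, viewer
from scipy.spatial.transform import Rotation as R
def cap(n,f):
    c=viewer.capture(n); cv2.imwrite('pics/'+f,c['frame'][:,:,::-1]); np.savez('pics/'+f+'.npz',**c); return c
E
python3 - <<'E'
from h import *
a=cap('scene','s1.png');b=cap('top','t1.png')
s=manip.read_state();print(s, manip.tcp_to_tips)
for c in(a,b):print(c['camera_matrix'],c['rvec'],c['tvec'], -R.from_rotvec(np.ravel(c['rvec'])).as_matrix().T@np.ravel(c['tvec']))
E
```

```text
{'t': 0.1, 'joints': array([-1.36961875e+00,  3.00442384e-01,  1.52152136e+00,  3.24501293e-05,
        1.32070604e+00, -6.65369959e-02]), 'qvel': array([ 0.00049678, -0.00322948, -0.00088686,  0.00042031,  0.0004276 ,
       -0.00060261]), 'tau': array([ 1.65853809e-03, -5.44378066e+01, -3.62370014e+01, -4.83700035e-05,
        3.03524037e-03,  9.55631265e-06]), 'eef_pos': array([ 0.14548827, -0.53020198,  0.24176232]), 'orientation': array([-5.38404431e-04,  9.91054875e-01,  1.33453901e-01, -2.05465737e-05]), 'wrist_force': array([-0.24978215,  0.62287211, -0.49529068]), 'ft_torque': array([-0.01714023,  0.02382272, -0.06095917]), 'grip_force': 0.0, 'grip_width': 0.08557646009874717} 0.011
[[415.58898302   0.         280.60884161]
 [  0.         415.58898302 208.97719593]
 [  0.           0.           1.        ]] [ 2.17588914  1.023811   -0.44747054] [-0.35013983 -0.27756862  1.15662221] [ 1.01410848 -0.35842223  0.61687493]
[[435.15340061   0.         274.81006612]
 [  0.         435.15340061 211.44620245]
 [  0.           0.           1.        ]] [ 2.11716416 -2.15935938  0.14432571] [0.00574505 0.5891623  0.70998697] [ 0.47790243 -0.01477328  0.7890613 ]
```

View pics/s1.png

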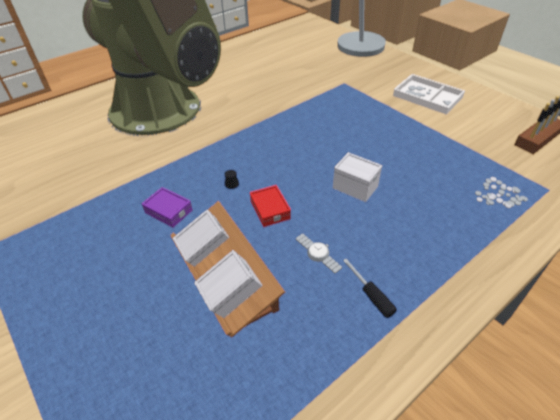

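View pics/t1.png

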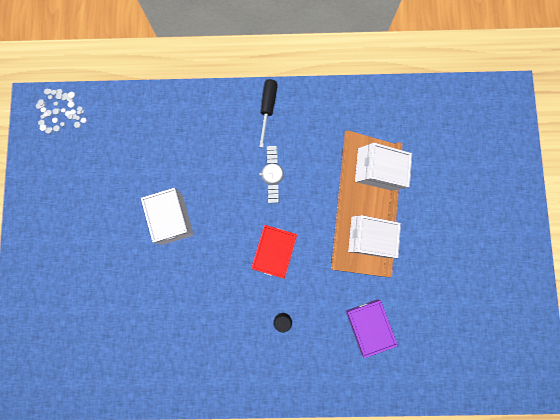

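The two white cases lie on the rack at top-view (384,165) and (375,237). The base case is at (165,215), and the red (274,251) and purple (371,328) cases are look-alikes. I'll enlarge both views to tell deep from shallow.

```bash
python3 - <<'E'
from h import *
s=cv2.imread('pics/s1.png');t=cv2.imread('pics/t1.png')
f=lambda a,x0,y0:cv2.resize(a[y0:y0+150,x0:x0+100],None,fx=4,fy=4,interpolation=cv2.INTER_CUBIC)
cv2.imwrite('pics/c1.png',np.hstack([f(s,170,195),f(t,325,130)]))
E
```

```text
(no output)
```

View pics/c1.png

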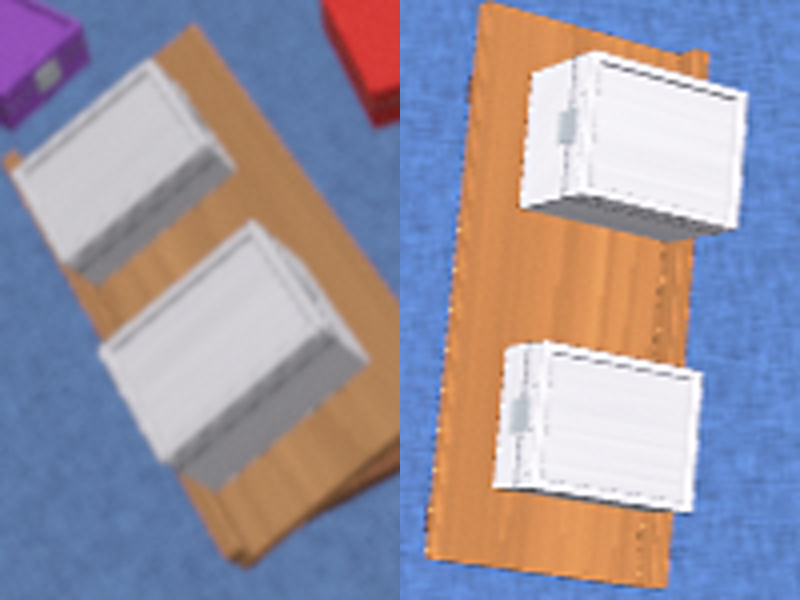

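The far-x case at top-view (384,165) shows tall sides, so it is the deep one. The near-x case at (375,237) is the shallow one, and red and purple are excluded. Next I'll fit the poses.

```bash
cat >> h.py <<'E'
from scipy.optimize import least_squares
def proj(c,P):
    return cv2.projectPoints(np.asarray(P,float),np.ravel(c['rvec']).astype(float),np.ravel(c['tvec']).astype(float),c['camera_matrix'],None)[0].reshape(-1,2)
def rect(h): return np.array([[40,30,h],[40,-30,h],[-40,-30,h],[-40,30,h]])/1000.
def Rc(yaw,tilt): # tilt: lid leans to own -x
    return R.from_euler('z',yaw)*R.from_euler('y',-tilt)
def fit(obs,h,x0,tilt,fixz=None):
    # obs: list of (cam,[4 px in rect order])
    def pose(p): return Rc(p[3],tilt),np.array([p[0],p[1],p[2] if fixz is None else fixz])
    def f(p):
        r,t=pose(p); P=r.apply(rect(h))+t
        return np.concatenate([(proj(c,P)-np.array(u)).ravel() for c,u in obs])
    s=least_squares(f,x0); return s.x,np.round(s.fun,1)
E
python3 - <<'E'
from h import *
L=lambda f:dict(np.load('pics/'+f+'.npz'))
s=L('s1.png');t=L('t1.png'); T=np.radians(25)
# case x axis toward +y world (high side); its y axis toward -x world. corners: (+x,+y)=(high y,low x)
# deep: top order: +x+y = BL, +x-y = TL, -x-y=TR, -x+y=BR
print(fit([(t,[(370,179.3),(374,143),(411.75,153),(409.25,187.5)]),(s,[(232.5,251.25),(251.25,276.25),(211.25,310.5),(195,282.5)])],.049,[.5,-.2,.05,1.5],T))
print(fit([(t,[(357.5,252.5),(361.25,215.5),(400.5,223),(398,257.75)]),(s,[(208,210.5),(221.25,232.5),(187.5,261.25),(173,238.75)])],.034,[.4,-.2,.05,1.5],T))
# base: x along long side. +x toward +world x ; +y left
print(fit([(t,[(141,196),(175,188),(187,233),(154,242)])],.064,[.5,.2,0,0.2],0,0.))
st=manip.read_state();print(R.from_quat(np.roll(st['orientation'],-1)).as_matrix().round(3))
E
```

```text
(array([ 0.65670161, -0.19978921,  0.08396391,  1.44439066]), array([-0.6, -1. , -1.8, -0.5, -1.1, -0.2, -0.8, -0.4, -0.5, -0.9, -1. ,
        0.1, -1.6,  0.5, -1.3,  0.5]))
(array([ 0.53958252, -0.17723521,  0.06927215,  1.43746594]), array([-0.4, -0.8, -1. , -0.5, -1.1, -0.5, -1.2,  0. , -1.4,  0.1, -0.1,
       -0.9, -2.3,  0.5, -0.5,  0.5]))
(array([0.59399035, 0.19799683, 0.52047361, 0.26401163]), array([ 2.3,  2.6, -0.3,  1.6, -1.6, -2.1, -0.4, -1.9]))
[[ 0.964  0.265 -0.   ]
 [ 0.265 -0.964  0.001]
 [ 0.    -0.001 -1.   ]]
```

```bash
python3 - <<'E'
from h import *
L=lambda f:dict(np.load('pics/'+f+'.npz'))
s=L('s1.png');t=L('t1.png'); T=np.radians(25)
def Pm(c): return c['camera_matrix']@np.c_[cv2.Rodrigues(np.ravel(c['rvec']))[0],np.ravel(c['tvec'])]
def tri(a,b): X=cv2.triangulatePoints(Pm(t),Pm(s),np.array(a,float).T,np.array(b,float).T); return (X[:3]/X[3]).T
D=tri([(370,179.3),(374,143),(411.75,153),(409.25,187.5)],[(232.5,251.25),(251.25,276.25),(211.25,310.5),(195,282.5)])
S=tri([(357.5,252.5),(361.25,215.5),(400.5,223),(398,257.75)],[(208,210.5),(221.25,232.5),(187.5,261.25),(173,238.75)])
for X in(D,S):print(X.round(3),np.linalg.norm(X-np.roll(X,-1,0),axis=1).round(3))
# mat-level check of rack corners, base, bystanders rough from top at z
t0=cv2.imread('pics/t1.png');s0=cv2.imread('pics/s1.png')
f=lambda a,x0,y0:cv2.resize(a[y0:y0+75,x0:x0+75],None,fx=5.3333,fy=5.3333,interpolation=cv2.INTER_CUBIC)
cv2.imwrite('pics/c2.png',np.hstack([f(t0,130,175),f(s0,320,140)]))
E
```

```text
[[ 0.631 -0.161  0.098]
 [ 0.691 -0.169  0.102]
 [ 0.682 -0.239  0.068]
 [ 0.622 -0.232  0.068]] [0.061 0.079 0.06  0.078]
[[ 0.514 -0.137  0.086]
 [ 0.574 -0.146  0.084]
 [ 0.565 -0.216  0.053]
 [ 0.506 -0.21   0.055]] [0.06  0.077 0.06  0.08 ]
```

View pics/c2.png

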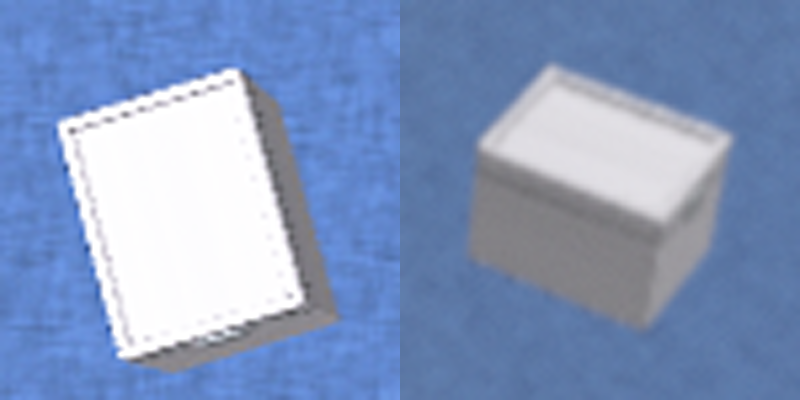

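The base rim corners read: top (140.9,197.5), (174.6,187.4), (186.4,231.2), (152.1,241.7); scene (381.9,164.9), (368.4,181.8), (334.6,166.8), (347.7,151.8). My fit also had a unit bug, so it returned rim centres, and those agree with the triangulation.

```bash
sed -i 's/\[\[40,30,h\],\[40,-30,h\],\[-40,-30,h\],\[-40,30,h\]\]/[[40,30,h*1e3],[40,-30,h*1e3],[-40,-30,h*1e3],[-40,30,h*1e3]]/' h.py
cat >> h.py <<'E'
def step(pos,Rm,n=None):
    "travel (10 cm) and rotation (120 deg) from present measured pose to target"
    s=manip.read_state(); r0=R.from_quat(np.roll(s['orientation'],-1))
    d=r0.inv().apply(np.array(pos)-s['eef_pos'])*10; w=(r0.inv()*R.from_matrix(Rm)).as_rotvec()/np.radians(120)
    print('travel',d.round(3),'rot',w.round(4),'rows',np.linalg.norm(d)*100/41.7,np.linalg.norm(w)*120/7.16); return d,w
def toolR(yaw,tilt,sgn=1):
    "tool z = -case z, tool y along case y (sgn)"
    M=Rc(yaw,tilt).as_matrix(); y=sgn*M[:,1]; z=-M[:,2]; return np.c_[np.cross(y,z),y,z]
E
python3 - <<'E'
from h import *
L=lambda f:dict(np.load('pics/'+f+'.npz'))
s=L('s1.png');t=L('t1.png')
o=[(t,[(140.85,197.5),(174.6,187.35),(186.4,231.2),(152.1,241.7)]),(s,[(381.85,164.9),(368.35,181.8),(334.6,166.8),(347.7,151.8)])]
print(fit(o,.064,[.5,.2,0,.2],0)); print(fit(o,.064,[.5,.2,0,.2],0,0.)); print(fit(o[:1],.064,[.5,.2,0,.2],0,0.))
for sg in(1,-1):
  Rm=toolR(1.44,np.radians(25),sg); print(Rm.round(2))
  z=Rm[:,2]; step(np.array([.657,-.2,.084])-.12*z,Rm)
E
```

```text
(array([ 0.58575457,  0.18282585, -0.00072357,  0.27312989]), array([-0.6, -0.7, -0.4, -0.6, -0.1,  0.3, -0.3,  0.1, -0.4,  0.5, -0.1,
       -0.6, -1.1,  0.2, -0.2,  0.5]))
(array([ 0.58581413,  0.18255093, -0.14201683,  0.27306098]), array([-0.6, -0.8, -0.3, -0.7,  0. ,  0.2, -0.2,  0. , -0.4,  0.3, -0.1,
       -0.8, -1.2,  0. , -0.3,  0.3]))
(array([0.58526629, 0.18208584, 0.00448295, 0.27404914]), array([-0.3, -0.5, -0.1, -0.4,  0.3,  0.5,  0.1,  0.3]))
[[-0.12 -0.99  0.06]
 [-0.9   0.13  0.42]
 [-0.42  0.   -0.91]]
travel [ 5.61  -1.363  0.492] rot [ 0.2043 -0.1354  0.9231] rows 13.893952494927724 16.007617199801125
[[ 0.12  0.99  0.06]
 [ 0.9  -0.13  0.42]
 [ 0.42 -0.   -0.91]]
travel [ 5.61  -1.363  0.492] rot [ 0.1216  0.1834 -0.5505] rows 13.893952494927724 9.935782863441041
```

Call:
carry_out --travel '[[0.4,-0.1,0],[0.8,-0.2,0],[1,-0.25,0]]' --rotation '[[0,0,0],[0,0,0],[0,0,0]]' --claw '[-1,-1,-1]'

```text
t: 0.35
eef_pos: [0.2377, -0.478, 0.242]
orientation: [-0.0, 0.991, 0.134, 0.0]
wrist_force: [0.3, 0.1, 0.5]
grip_width: 0.0854
grip_force: 0.0
```

Call:
carry_out --travel '[[0.4,-0.1,0],[0.8,-0.2,0],[1,-0.25,0]]' --rotation '[[0,0,0],[0,0,0],[0,0,0]]' --claw '[-1,-1,-1]'

```text
t: 0.6
eef_pos: [0.3279, -0.427, 0.2421]
orientation: [-0.0, 0.991, 0.134, 0.0]
wrist_force: [0.1, -0.1, 0.3]
grip_width: 0.0852
grip_force: 0.0
```

Call:
carry_out --travel '[[0.4,-0.1,0],[0.8,-0.2,0],[1,-0.25,0]]' --rotation '[[0,0,0],[0,0,0],[0,0,0]]' --claw '[-1,-1,-1]'

```text
t: 0.85
eef_pos: [0.4178, -0.3763, 0.242]
orientation: [-0.0, 0.991, 0.134, 0.0]
wrist_force: [-0.1, -0.5, 0.1]
grip_width: 0.0853
grip_force: 0.0
```

Call:
carry_out --travel '[[0.4,-0.1,0],[0.8,-0.2,0],[1,-0.25,0]]' --rotation '[[0,0,0],[0,0,0],[0,0,0]]' --claw '[-1,-1,-1]'

```text
t: 1.1
eef_pos: [0.5076, -0.3256, 0.2418]
orientation: [-0.0, 0.991, 0.135, 0.0]
wrist_force: [0.2, 1.0, -0.5]
grip_width: 0.0854
grip_force: 0.0
```

Call:
carry_out --travel '[[0.4,-0.1,0],[0.8,-0.2,0],[1,-0.25,0],[1,-0.25,0]]' --rotation '[[0,0,0],[0,0,0],[0,0,0],[0,0,0]]' --claw '[-1,-1,-1,-1]'

```text
t: 1.43
eef_pos: [0.5974, -0.2746, 0.241]
orientation: [-0.001, 0.991, 0.135, -0.0]
wrist_force: [0.2, -0.4, 0.0]
grip_width: 0.0856
grip_force: 0.0
```

Call:
carry_out --travel '[[0,0,0],[0,0,0],[0,0,0],[0,0,0],[0,0,0]]' --rotation '[[0.061,0.092,-0.275],[0.061,0.092,-0.275],[0.061,0.092,-0.275],[0.061,0.092,-0.275],[0.061,0.092,-0.275]]' --claw '[-1,-1,-1,-1,-1]'

```text
t: 1.85
eef_pos: [0.5941, -0.2779, 0.2422]
orientation: [-0.076, 0.905, 0.41, 0.087]
wrist_force: [-0.9, 0.4, 0.2]
grip_width: 0.0853
grip_force: 0.0
```

Call:
carry_out --travel '[[0,0,0],[0,0,0],[0,0,0],[0,0,0],[0,0,0]]' --rotation '[[0.061,0.092,-0.275],[0.061,0.092,-0.275],[0.061,0.092,-0.275],[0.061,0.092,-0.275],[0.061,0.092,-0.275]]' --claw '[-1,-1,-1,-1,-1]'

```text
t: 2.27
eef_pos: [0.594, -0.2781, 0.2421]
orientation: [-0.143, 0.732, 0.645, 0.164]
wrist_force: [-0.3, -0.6, -0.4]
grip_width: 0.0855
grip_force: 0.0
```

```bash
python3 - <<'E'
from h import *
st=manip.read_state();print(st['t'],st['eef_pos'],st['joints'].round(2))
Rm=toolR(1.44,np.radians(25),-1); z=Rm[:,2]
for d in(.12,0): step(np.array([.657,-.2,.084])-d*z,Rm)
E
```

```text
2.2667 [ 0.59398421 -0.27808778  0.24208161] [-0.63  0.64  1.07  0.38  1.64 -0.52]
travel [0.104 0.524 0.595] rot [-0.0002 -0.0013  0.0021] rows 1.9165555155140837 0.04123247977799551
travel [0.101 0.524 1.795] rot [-0.0002 -0.0013  0.0021] rows 4.490146679364772 0.04123247977799551
```

Call:
carry_out --travel '[[0.05,0.26,0.25],[0.1,0.52,0.5],[0.1,0.52,0.5]]' --rotation '[[0,0,0],[0,0,0],[0,0,0]]' --claw '[-1,-1,-1]'

```text
t: 2.52
eef_pos: [0.6516, -0.2517, 0.1951]
orientation: [-0.146, 0.734, 0.643, 0.162]
wrist_force: [-0.4, -0.2, -1.6]
grip_width: 0.0852
grip_force: 0.0
```

```bash
python3 - <<'E'
from h import *
c=cap('wrist','w1.png')
st=manip.read_state();print(st['eef_pos'],-R.from_rotvec(np.ravel(c['rvec'])).as_matrix().T@np.ravel(c['tvec']))
P=Rc(1.44,np.radians(25)).apply(rect(.049))+[.659,-.179,.0396]
print(proj(c,P).round(1)); step(np.array([.657,-.2,.084]),toolR(1.44,np.radians(25),-1))
E
```

```text
[ 0.65042477 -0.25297019  0.19718326] [ 0.65415339 -0.24161656  0.34535484]
[[239.3 150.6]
 [319.4 150.4]
 [316.5 249.1]
 [243.  249.1]]
travel [0.002 0.002 1.251] rot [-0.0024 -0.0013 -0.0006] rows 3.000911924472223 0.04703997986964852
```

View pics/w1.png

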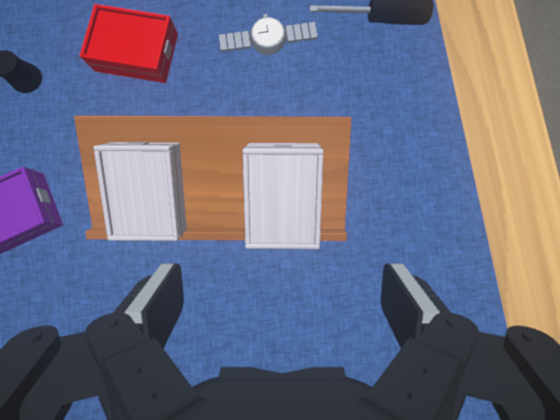

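The wrist view shows the deep case at lid corners (243,152), (322,151), (321,248), (247,248), and the shallow one at left (140,190). The prediction is off by about 3 px along the closing axis, which is fine for a self-centring grip. Descending now.

Call:
carry_out --travel '[[0,0.01,0.3],[0,0.015,0.6],[0,0.015,0.9],[0,0.015,1],[0,0.015,1]]' --rotation '[[0,0,0],[0,0,0],[0,0,0],[0,0,0],[0,0,0]]' --claw '[-1,-1,-1,-1,-1]'

```text
t: 2.98
eef_pos: [0.6561, -0.2121, 0.1089]
orientation: [-0.144, 0.734, 0.643, 0.162]
wrist_force: [-0.4, -0.3, 1.1]
grip_width: 0.0852
grip_force: 0.0
```

Call:
carry_out --travel '[[0,0,0.2],[0,0,0.4],[0,0,0.55],[0,0,0.55]]' --rotation '[[0,0,0],[0,0,0],[0,0,0],[0,0,0]]' --claw '[-1,-1,-1,-1]'

```text
t: 3.32
eef_pos: [0.6597, -0.1895, 0.0602]
orientation: [-0.144, 0.734, 0.643, 0.163]
wrist_force: [-0.9, -0.0, -0.4]
grip_width: 0.0854
grip_force: 0.0
```

Call:
carry_out --travel '[[0,0,0],[0,0,0],[0,0,0],[0,0,0],[0,0,0]]' --rotation '[[0,0,0],[0,0,0],[0,0,0],[0,0,0],[0,0,0]]' --claw '[0,0.2,0.2,0.2,0.2]' --newtons 40

```text
t: 3.73
eef_pos: [0.6608, -0.1911, 0.0633]
orientation: [-0.141, 0.734, 0.643, 0.164]
wrist_force: [-3.3, -2.9, 6.0]
grip_width: 0.0594
grip_force: 45.2
```

Call:
carry_out --travel '[[0,0,0],[0,0,0],[0,0,0],[0,0,0],[0,0,0]]' --rotation '[[0,0,0],[0,0,0],[0,0,0],[0,0,0],[0,0,0]]' --claw '[0.2,0.2,0.2,0.2,0.2]' --newtons 40

```text
t: 4.15
eef_pos: [0.6608, -0.1911, 0.0633]
orientation: [-0.141, 0.734, 0.643, 0.164]
wrist_force: [-2.4, -3.1, 7.9]
grip_width: 0.0591
grip_force: 45.2
```

```bash
python3 - <<'E'
from h import *
c=cap('wrist','w2.png')
s=manip.read_state();print(s['eef_pos'],s['grip_width'],s['grip_force'])
step(np.array([.657,-.2,.084]),toolR(1.44,np.radians(25),-1))
print(R.from_quat(np.roll(s['orientation'],-1)).as_matrix().round(3))
E
```

```text
[ 0.66079854 -0.19106732  0.06330964] 0.05947831788308198 45.15855073928833
travel [ 0.002 -0.025 -0.227] rot [ 0.0017  0.0004 -0.0001] rows 0.5480613002371172 0.02889184291919285
[[ 0.118  0.991  0.059]
 [ 0.899 -0.132  0.418]
 [ 0.422  0.003 -0.907]]
```

View pics/w2.png

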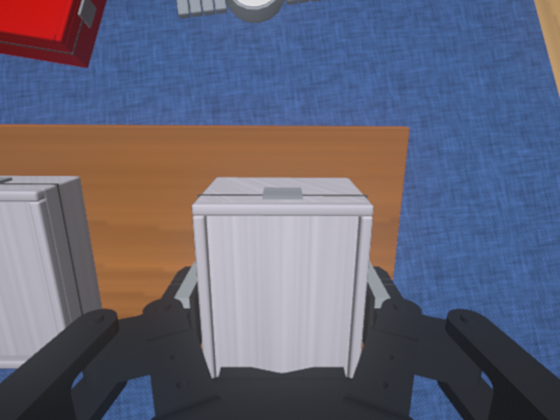

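The deep case is gripped: the lid's upper rim corners are at (194,205) and (371,205), centred, with opening 59.5 mm. Lifting along the tool axis, then turning upright.

Call:
carry_out --travel '[[0,0,-0.1],[0,0,-0.3],[0,0,-0.6],[0,0,-0.9],[0,0,-1]]' --rotation '[[0,0,0],[0,0,0],[0,0,0],[0,0,0],[0,0,0]]' --claw '[0.2,0.2,0.2,0.2,0.2]'

```text
t: 4.62
eef_pos: [0.6552, -0.2343, 0.1566]
orientation: [-0.14, 0.735, 0.644, 0.164]
wrist_force: [1.0, -1.2, -4.2]
grip_width: 0.0599
grip_force: 45.5
```

```bash
python3 - <<'E'
from h import *
s=manip.read_state();print(s['t'],s['eef_pos'],s['grip_width'],s['grip_force'])
Rm=toolR(.273,0,-1); print(Rm.round(3))
# look pose: 100mm in -tool x from base, high
b=np.array([.5858,.1826,0]); 
step(b-.11*Rm[:,0]+[0,0,.20],Rm)
# upright first, yaw later
step(s['eef_pos'],toolR(1.44,0,-1))
# held case edge from w2
c=dict(np.load('pics/w2.png.npz'))
M=cv2.Rodrigues(np.ravel(c['rvec']))[0];C=-M.T@np.ravel(c['tvec'])
u=cv2.undistortPoints(np.array([[[194.,205]],[[371,205]]]),c['camera_matrix'],None).reshape(-1,2)
d=np.c_[u,[1,1]]; dep=.06/np.linalg.norm(u[0]-u[1]); X=(M.T@(d*dep).T).T+C
r0=toolR(1.44,np.radians(25),-1); print('rim +x corners in tool frame',((X-[.6608,-.19107,.06331])@r0).round(4),dep)
E
```

```text
4.6167 [ 0.65520487 -0.23433065  0.15664222] 0.05986274583688797 45.46601593494415
[[ 0.963  0.27  -0.   ]
 [ 0.27  -0.963 -0.   ]
 [-0.    -0.    -1.   ]]
travel [ 3.459 -2.25   1.11 ] rot [-0.1181 -0.1847  0.5475] rows 10.247435714180146 9.88363689149932
travel [0. 0. 0.] rot [ 0.003  -0.2071 -0.0006] rows 0.0 3.4718304184431616
rim +x corners in tool frame [[ 0.0407 -0.0295 -0.0214]
 [ 0.0406  0.0305 -0.0217]] 0.11472096389764871
```

Call:
carry_out --travel '[[0,0,0],[0,0,0],[0,0,0],[0,0,0],[0,0,0]]' --rotation '[[-0.011,-0.018,0.055],[-0.023,-0.037,0.11],[-0.035,-0.055,0.164],[-0.047,-0.074,0.219],[-0.059,-0.092,0.274]]' --claw '[0.2,0.2,0.2,0.2,0.2]'

```text
t: 5.03
eef_pos: [0.6543, -0.2316, 0.151]
orientation: [-0.076, 0.907, 0.407, 0.084]
wrist_force: [-0.8, 0.2, -5.8]
grip_width: 0.0592
grip_force: 45.1
```

Call:
carry_out --travel '[[0,0,0],[0,0,0],[0,0,0],[0,0,0],[0,0,0]]' --rotation '[[-0.011,-0.018,0.055],[-0.023,-0.037,0.11],[-0.035,-0.055,0.164],[-0.047,-0.074,0.219],[-0.059,-0.092,0.274]]' --claw '[0.2,0.2,0.2,0.2,0.2]'

```text
t: 5.45
eef_pos: [0.6544, -0.2314, 0.1511]
orientation: [-0.002, 0.991, 0.134, -0.003]
wrist_force: [-0.8, -0.8, -5.4]
grip_width: 0.0594
grip_force: 45.1
```

Call:
carry_out --travel '[[-0.02,-0.15,-0.05],[-0.06,-0.4,-0.1],[-0.1,-0.65,-0.15],[-0.13,-0.9,-0.2]]' --rotation '[[0,0,0],[0,0,0],[0,0,0],[0,0,0]]' --claw '[0.2,0.2,0.2,0.2]'

```text
t: 5.78
eef_pos: [0.6169, -0.1475, 0.1714]
orientation: [-0.003, 0.991, 0.136, -0.003]
wrist_force: [1.2, -0.1, -5.1]
grip_width: 0.0597
grip_force: 45.6
```

Call:
carry_out --travel '[[-0.04,-0.3,-0.1],[-0.08,-0.6,-0.2],[-0.13,-0.9,-0.25]]' --rotation '[[0,0,0],[0,0,0],[0,0,0]]' --claw '[0.2,0.2,0.2]'

```text
t: 6.03
eef_pos: [0.5806, -0.0643, 0.1983]
orientation: [-0.003, 0.991, 0.136, -0.002]
wrist_force: [1.3, -0.4, -5.1]
grip_width: 0.0592
grip_force: 45.7
```

Call:
carry_out --travel '[[-0.04,-0.3,0],[-0.08,-0.6,0],[-0.13,-0.9,0]]' --rotation '[[0,0,0],[0,0,0],[0,0,0]]' --claw '[0.2,0.2,0.2]'

```text
t: 6.28
eef_pos: [0.5434, 0.0189, 0.198]
orientation: [-0.003, 0.991, 0.136, -0.002]
wrist_force: [0.8, 0.6, -6.0]
grip_width: 0.0594
grip_force: 45.7
```

Call:
carry_out --travel '[[-0.04,-0.3,0],[-0.08,-0.6,0],[-0.13,-0.8,0],[-0.13,-0.9,0],[-0.13,-0.9,0]]' --rotation '[[0,0,0],[0,0,0],[0,0,0],[0,0,0],[0,0,0]]' --claw '[0.2,0.2,0.2,0.2,0.2]'

```text
t: 6.7
eef_pos: [0.5069, 0.1023, 0.1987]
orientation: [-0.003, 0.991, 0.137, -0.002]
wrist_force: [0.5, 0.2, -5.2]
grip_width: 0.0594
grip_force: 45.7
```

```bash
python3 - <<'E'
from h import *
s=manip.read_state();print(s['t'],s['eef_pos'],s['grip_width'],s['grip_force'],s['joints'].round(2))
Rm=toolR(.273,0,-1)
b=np.array([.5858,.1826,0]); 
step(b-.11*Rm[:,0]+[0,0,.20],Rm)
E
```

```text
6.7 [0.50688793 0.10232592 0.19871255] 0.05938056655203245 45.67727789282799 [0.13 0.27 1.66 0.01 1.21 1.42]
travel [-0.122 -0.561 -0.009] rot [-0.0031  0.0017  0.0012] rows 1.3762097055519529 0.06204450797893118
```

Call:
carry_out --travel '[[-0.06,-0.3,0],[-0.12,-0.56,0],[-0.12,-0.56,0],[-0.12,-0.56,0]]' --rotation '[[-0.003,0.002,0.001],[-0.003,0.002,0.001],[-0.003,0.002,0.001],[-0.003,0.002,0.001]]' --claw '[0.2,0.2,0.2,0.2]'

```text
t: 7.03
eef_pos: [0.4809, 0.1515, 0.199]
orientation: [0.0, 0.991, 0.136, 0.0]
wrist_force: [0.3, 0.2, -5.0]
grip_width: 0.0595
grip_force: 46.6
```

```bash
python3 - <<'E'
from h import *
c=cap('wrist','w3.png');s=manip.read_state();print(s['eef_pos'])
P=Rc(.273,0).apply(rect(.064))+[.5858,.1826,0]; print(proj(c,P).round(1))
im=cv2.resize(c['frame'][:,:,::-1][20:320,80:480],None,fx=2,fy=2,interpolation=cv2.INTER_CUBIC);cv2.imwrite('pics/c3.png',im)
E
```

```text
[0.48124896 0.15092725 0.19903619]
[[235.7 -10.4]
 [322.6 -10.5]
 [319.1 109.9]
 [239.9 110. ]]
```

View pics/c3.png

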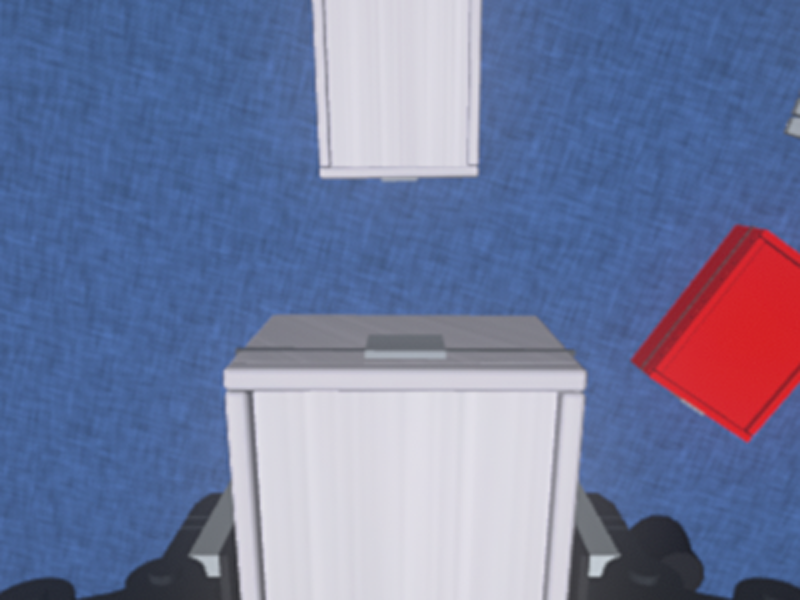

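Base lid's near corners are at image (240,108.3) and (319.5,107.4). The held case's front rim corners are at (192.3,204.3) and (372.3,204.3). I'll compute the relative shift.

```bash
python3 - <<'E'
from h import *
c=dict(np.load('pics/w3.png.npz'));s=manip.read_state()
M=cv2.Rodrigues(np.ravel(c['rvec']))[0];C=-M.T@np.ravel(c['tvec']);Rt=R.from_quat(np.roll(s['orientation'],-1)).as_matrix()
def onz(px,z):
    u=np.c_[cv2.undistortPoints(np.array(px,float)[:,None],c['camera_matrix'],None).reshape(-1,2),[1,1]]@M
    return C+u*((z-C[2])/u[:,2])[:,None]
print('tool heading',np.arctan2(Rt[1,0],Rt[0,0]),'camz',C)
b=onz([(240,108.3),(319.5,107.4)],.064); h=onz([(192.3,204.3),(372.3,204.3)],s['eef_pos'][2]+.0215)
tb=(b-s['eef_pos'])@Rt; th=(h-s['eef_pos'])@Rt
print(tb.round(4),np.diff(tb[:,1]));print(th.round(4),np.diff(th[:,1])); print('need',(tb-th).mean(0).round(4),'yaw',np.arctan2(tb[1,0]-tb[0,0],tb[1,1]-tb[0,1]))
# base far-edge + our pose: near edge to centre 40 mm both -> same shift
print('from fit: base centre in tool',(np.array([.5858,.1826,0])-s['eef_pos'])@Rt)
E
```

```text
tool heading 0.2716115352297599 camz [0.55167229 0.17138673 0.33067401]
[[ 0.0703 -0.0324  0.1351]
 [ 0.071   0.0278  0.1351]] [0.06018576]
[[ 0.0408 -0.0311 -0.0215]
 [ 0.0408  0.03   -0.0214]] [0.0610768]
need [ 0.0298 -0.0017  0.1566] yaw 0.010995057849297177
from fit: base centre in tool [ 0.10904172 -0.00257403  0.19913002]
```

Call:
carry_out --travel '[[0.2,-0.005,0],[0.5,-0.012,0],[0.8,-0.02,0],[1,-0.024,0],[1,-0.024,0]]' --rotation '[[0,0,0],[0,0,0],[0,0,-0.002],[0,0,-0.002],[0,0,-0.002]]' --claw '[0.2,0.2,0.2,0.2,0.2]'

```text
t: 7.5
eef_pos: [0.5797, 0.1797, 0.1981]
orientation: [0.0, 0.991, 0.137, 0.001]
wrist_force: [-1.1, -0.3, -5.4]
grip_width: 0.0594
grip_force: 46.6
```

Call:
carry_out --travel '[[0.09,0,0.1],[0.09,0,0.35],[0.09,0,0.65],[0.09,0,0.8],[0.09,0,0.8]]' --rotation '[[0,0,0],[0,0,0],[0,0,0],[0,0,0],[0,0,0]]' --claw '[0.2,0.2,0.2,0.2,0.2]'

```text
t: 7.92
eef_pos: [0.584, 0.1812, 0.1149]
orientation: [0.001, 0.991, 0.137, -0.003]
wrist_force: [-0.0, 0.0, -5.9]
grip_width: 0.0596
grip_force: 46.4
```

```bash
python3 - <<'E'
from h import *
c=cap('wrist','w4.png');d=cap('scene','s4.png');s=manip.read_state();print(s['t'],s['eef_pos'],s['wrist_force'])
f=lambda a,x0,y0,w,h,W,H:cv2.resize(a['frame'][:,:,::-1][y0:y0+h,x0:x0+w],(W,H),interpolation=cv2.INTER_CUBIC)
cv2.imwrite('pics/c4.png',np.hstack([f(c,180,110,200,300,400,600),f(d,310,110,100,150,400,600)]))
for a in(c,d):
  print(proj(a,Rc(.273,0).apply(rect(.064))+[.5858,.1826,0]).round(1))
Rt=R.from_quat(np.roll(s['orientation'],-1)).as_matrix();o=s['eef_pos']+Rt@[.0007,.0005,.0275]
print('held origin est',o,'in base',Rc(.273,0).inv().apply(o-[.5858,.1826,0]))
for a in(c,d):
  y=np.arctan2(Rt[1,0],Rt[0,0]);q=rect(0)*[34.5/40,24.5/30,1];print(proj(a,Rc(y,0).apply(q)+o).round(1))
E
```

```text
8.0167 [0.58575458 0.1821037  0.11944458] [ 0.33885954  0.27828424 -4.16320514]
[[225.  164. ]
 [335.7 164.1]
 [329.5 293.8]
 [231.4 293.8]]
[[381.4 165.2]
 [368.3 181. ]
 [333.5 166.8]
 [347.5 152.1]]
held origin est [0.58658111 0.1818062  0.09194516] in base [ 0.00053816 -0.00097501  0.09194516]
[[229.7 185.1]
 [334.5 185. ]
 [328.7 312.4]
 [235.8 312.5]]
[[379.9 155.3]
 [368.9 168.1]
 [338.1 156. ]
 [349.7 144. ]]
```

View pics/c4.png

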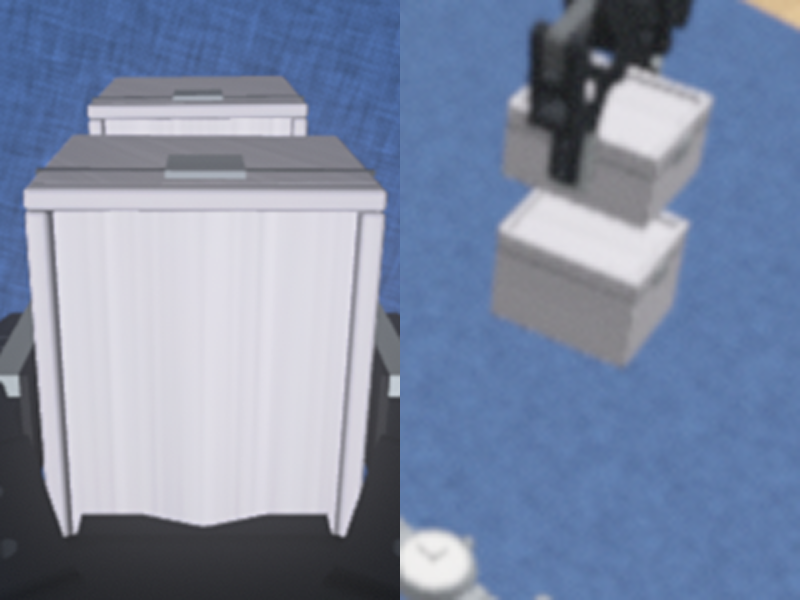

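Wrist: base front rim corners (224,161.5) and (333.5,161.5), held rim corners (193,205) and (373,205). Scene: the held case sits squarely above the base.

```bash
python3 - <<'E'
from h import *
c=dict(np.load('pics/w4.png.npz'));s=manip.read_state()
M=cv2.Rodrigues(np.ravel(c['rvec']))[0];C=-M.T@np.ravel(c['tvec']);Rt=R.from_quat(np.roll(s['orientation'],-1)).as_matrix()
def onz(px,z):
    u=np.c_[cv2.undistortPoints(np.array(px,float)[:,None],c['camera_matrix'],None).reshape(-1,2),[1,1]]@M
    return C+u*((z-C[2])/u[:,2])[:,None]
b=onz([(223.8,161.5),(333.3,161.5)],.064); h=onz([(192.8,205),(372.8,205)],s['eef_pos'][2]+.0215)
tb=(b-s['eef_pos'])@Rt; th=(h-s['eef_pos'])@Rt
print(s['eef_pos'],tb.round(4),np.diff(tb[:,1]));print(th.round(4),np.diff(th[:,1])); print('need',(tb-th).mean(0).round(4))
step([.5858,.1826,.1],toolR(.273,0,-1))
E
```

```text
[0.58575458 0.1821037  0.11944458] [[ 0.0416 -0.031   0.0555]
 [ 0.0415  0.0282  0.0555]] [0.05923609]
[[ 0.0405 -0.0285 -0.0215]
 [ 0.0404  0.0299 -0.0215]] [0.05843014]
need [ 0.0011 -0.0021  0.0769]
travel [ 0.002 -0.005  0.194] rot [ 0.0002 -0.0003  0.0008] rows 0.4664500719549784 0.014162801322241531
```

```bash
cat > rel.py <<'E'
from h import *
import sys
def shift(a,b,x0,y0,x1,y1,m=14):
    r=cv2.matchTemplate(b[y0-m:y1+m,x0-m:x1+m],a[y0:y1,x0:x1],cv2.TM_CCOEFF_NORMED)
    _,v,_,(px,py)=cv2.minMaxLoc(r)
    def sub(l,c,h): return .5*(l-h)/(l-2*c+h)
    dx=sub(*r[py,px-1:px+2]) if 0<px<2*m else 0; dy=sub(*r[py-1:py+2,px]) if 0<py<2*m else 0
    return px-m+dx,py-m+dy,v
E
python3 - <<'E'
from rel import *
a=cv2.imread('pics/w4.png',0); c=cap('wrist','w5.png');b=cv2.imread('pics/w5.png',0);s=manip.read_state()
sb=shift(a,b,215,145,345,172);sh=shift(a,b,240,192,330,217);print(sb,sh,s['t'],s['eef_pos'])
M=cv2.Rodrigues(np.ravel(c['rvec']))[0];C=-M.T@np.ravel(c['tvec']);Rt=R.from_quat(np.roll(s['orientation'],-1)).as_matrix()
def onz(px,z):
    u=np.c_[cv2.undistortPoints(np.array(px,float)[:,None],c['camera_matrix'],None).reshape(-1,2),[1,1]]@M
    return C+u*((z-C[2])/u[:,2])[:,None]
b=onz(np.array([(223.8,161.5),(333.3,161.5)])+sb[:2],.064); h=onz([(192.8,205),(372.8,205)],s['eef_pos'][2]+.0215)
tb=(b-s['eef_pos'])@Rt; th=(h-s['eef_pos'])@Rt
print(tb.round(4),np.diff(tb[:,1]));print(th.round(4),np.diff(th[:,1])); print('need',(tb-th).mean(0).round(4))
step([.5858,.1826,.1],toolR(.273,0,-1))
E
```

```text
(np.float32(1.0055014), np.float32(2.678028), 0.9772178530693054) (np.float32(-0.073051386), np.float32(0.0015383897), 0.9997656941413879) 8.0667 [0.58614746 0.18244705 0.12048806]
[[ 0.041  -0.0315  0.0566]
 [ 0.0409  0.0295  0.0566]] [0.06094562]
[[ 0.0407 -0.0297 -0.0214]
 [ 0.0406  0.0308 -0.0214]] [0.06052703]
need [ 0.0003 -0.0016  0.078 ]
travel [-0.003 -0.003  0.205] rot [ 0.0002 -0.0012  0.0009] rows 0.49140472953420034 0.025843863627674886
```

Call:
carry_out --travel '[[-0.003,-0.008,0.06],[-0.003,-0.008,0.12],[-0.003,-0.008,0.12],[-0.003,-0.008,0.12],[-0.003,-0.008,0.12]]' --rotation '[[0,0,0.001],[0,0,0.001],[0,0,0.001],[0,0,0.001],[0,0,0.001]]' --claw '[0.2,0.2,0.2,0.2,0.2]'

```text
t: 8.48
eef_pos: [0.5849, 0.1838, 0.1074]
orientation: [0.0, 0.991, 0.136, 0.001]
wrist_force: [-0.2, -0.2, -5.7]
grip_width: 0.0595
grip_force: 46.6
```

```bash
python3 - <<'E'
from h import *
s=manip.read_state();print(s['eef_pos'],s['qvel'].round(3),s['wrist_force'])
step([.58567,.18312,.0915],toolR(.275,0,-1))
E
```

```text
[0.58492029 0.18377417 0.10743853] [ 0.    -0.002 -0.003  0.001  0.002 -0.001] [-0.15095697 -0.2366621  -5.65900692]
travel [0.005 0.008 0.159] rot [ 0.0002 -0.0006 -0.0006] rows 0.38296301040656056 0.014361650735415938
```

Call:
carry_out --travel '[[0.005,0.008,0.05],[0.005,0.008,0.1],[0.005,0.008,0.12],[0.005,0.008,0.12],[0.005,0.008,0.12]]' --rotation '[[0,0,0],[0,0,0],[0,0,0],[0,0,0],[0,0,0]]' --claw '[0.2,0.2,0.2,0.2,0.2]'

```text
t: 8.9
eef_pos: [0.5855, 0.1831, 0.0949]
orientation: [0.0, 0.991, 0.136, 0.0]
wrist_force: [0.5, 0.7, -4.7]
grip_width: 0.0597
grip_force: 46.7
```

Call:
carry_out --travel '[[0,0,0.02],[0,0,0.04],[0,0,0.06],[0,0,0.08],[0,0,0.08]]' --rotation '[[0,0,0],[0,0,0],[0,0,0],[0,0,0],[0,0,0]]' --claw '[0.2,0.2,0.2,0.2,0.2]'

```text
t: 9.32
eef_pos: [0.5853, 0.183, 0.0866]
orientation: [0.0, 0.991, 0.136, 0.0]
wrist_force: [0.3, -0.9, -5.5]
grip_width: 0.0593
grip_force: 46.7
```

```bash
python3 - <<'E'
from h import *
s=manip.read_state();print(s['eef_pos'],s['wrist_force'],s['ft_torque'])
step([.58567,.18312,.0875],toolR(.275,0,-1))
E
```

```text
[0.58533426 0.18302794 0.08664974] [ 0.2764335  -0.8591483  -5.48330723] [-0.01228956  0.00777903 -0.05086994]
travel [ 0.003  0.    -0.009] rot [ 0.0001 -0.0001 -0.0007] rows 0.02203287800063001 0.011441544143819597
```

Call:
carry_out --travel '[[0,0,0.01],[0,0,0.02],[0,0,0.03],[0,0,0.03]]' --rotation '[[0,0,0],[0,0,0],[0,0,0],[0,0,0]]' --claw '[0.2,0.2,0.2,0.2]'

```text
t: 9.65
eef_pos: [0.5854, 0.1831, 0.0839]
orientation: [0.0, 0.991, 0.136, 0.0]
wrist_force: [0.9, -0.1, -5.5]
grip_width: 0.0592
grip_force: 46.7
```

Call:
carry_out --travel '[[0,0,0.01],[0,0,0.02],[0,0,0.03],[0,0,0.03]]' --rotation '[[0,0,0],[0,0,0],[0,0,0],[0,0,0]]' --claw '[0.2,0.2,0.2,0.2]'

```text
t: 9.98
eef_pos: [0.5858, 0.1832, 0.0832]
orientation: [0.0, 0.991, 0.136, 0.001]
wrist_force: [-10.6, -3.1, 15.4]
grip_width: 0.0596
grip_force: 48.9
```

```bash
python3 - <<'E'
from h import *
c=cap('wrist','w6.png');d=cap('scene','s6.png');s=manip.read_state();print(s['t'],s['eef_pos'],s['wrist_force'])
f=lambda a,x0,y0,w,h,W,H:cv2.resize(a['frame'][:,:,::-1][y0:y0+h,x0:x0+w],(W,H),interpolation=cv2.INTER_CUBIC)
cv2.imwrite('pics/c6.png',np.hstack([f(c,180,140,200,100,400,200)[:, :],f(d,320,120,80,40,400,200)]))
cv2.imwrite('pics/c6.png',np.vstack([f(c,180,120,200,100,800,400)[:260],f(d,320,130,80,34,800,340)]))
E
```

```text
10.0833 [0.58576763 0.18313809 0.0831827 ] [-9.94830703 -2.63942155 14.85570337]
```

View pics/c6.png

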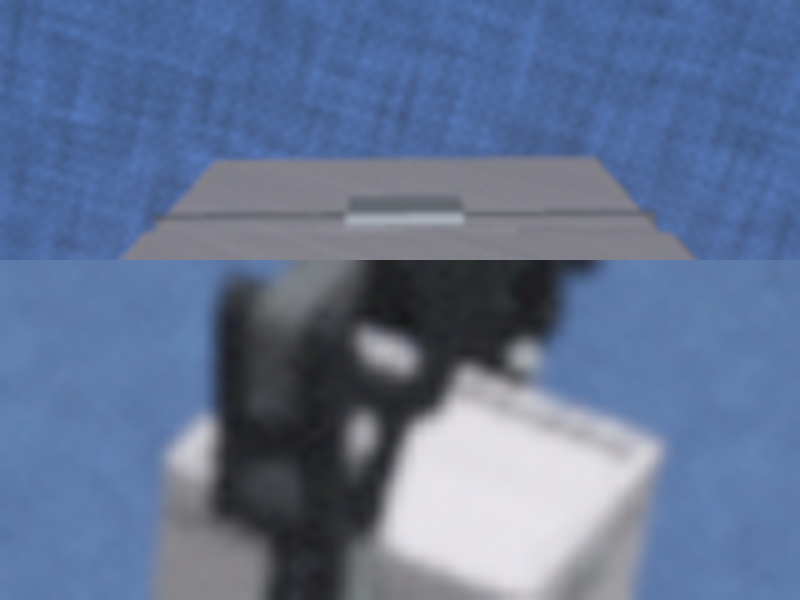

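Call:
carry_out --travel '[[0,0,-0.01],[0,0,-0.02],[0,0,-0.02]]' --rotation '[[0,0,0],[0,0,0],[0,0,0]]' --claw '[0.2,0.2,0.2]'

```text
t: 10.33
eef_pos: [0.5856, 0.1831, 0.0832]
orientation: [0.0, 0.991, 0.136, 0.001]
wrist_force: [-0.3, -0.4, -1.3]
grip_width: 0.06
grip_force: 47.3
```

```bash
python3 - <<'E'
from h import *
s=manip.read_state();print(s['eef_pos'],s['wrist_force'],s['ft_torque'])
c=dict(np.load('pics/w6.png.npz'));g=cv2.cvtColor(c['frame'],cv2.COLOR_RGB2GRAY).astype(float);b=c['frame'][:,:,2].astype(float)-c['frame'][:,:,0]
print(c['camera_matrix'][0,0],-cv2.Rodrigues(np.ravel(c['rvec']))[0].T@np.ravel(c['tvec']))
# silhouette (non-blue) extents per row and grey level on centre line
for v in range(156,214,2):
    m=np.where(b[v,190:380]<25)[0]+190; print(v,m.min(),m.max(),int(g[v,240]),int(g[v,320]),end=' | ')
o=[]
for z in(.0,.064): print('\n',z,proj(c,Rc(.273,0).apply(rect(z))+[.5858,.1826,0]).round(1)[:2])
E
```

```text
[0.58563899 0.18313445 0.0832436 ] [-0.29701373 -0.38555144 -1.26021011] [-0.06186588  0.13379617 -0.03289029]
338.4268434980637 [0.65637145 0.20304368 0.21492821]Traceback (most recent call last):
  File "<stdin>", line 7, in <module>
    return umr_minimum(a, axis, None, out, keepdims, initial, where)
ValueError: zero-size array to reduction operation minimum which has no identity
```

```bash
python3 - <<'E'
from h import *
c=dict(np.load('pics/w6.png.npz'));f=c['frame'].astype(int);g=f.sum(2)//3;b=f[:,:,2]-f[:,:,0]
for v in range(158,214,2):
    m=np.where(b[v,190:380]<25)[0]+190
    if len(m): print(v,m.min(),m.max(),g[v,230],g[v,250],g[v,310],g[v,325])
for z in(.0,.064,.065,.069): print(z,proj(c,Rc(.273,0).apply(rect(z))+[.5858,.1826,0]).round(1)[:2].tolist())
E
```

```text
160 236 329 123 132 130 130
162 233 330 124 134 131 132
164 231 332 130 132 130 130
166 229 334 133 131 132 131
168 228 336 131 132 132 132
170 226 337 132 132 132 132
172 224 339 133 130 129 118
174 220 342 115 116 124 126
176 220 343 133 134 132 134
178 217 345 135 137 129 131
180 215 349 133 132 131 133
182 213 351 132 132 131 131
184 212 352 133 134 131 132
186 210 354 132 138 135 132
188 208 356 132 134 135 131
190 206 358 133 134 133 135
192 204 360 135 137 136 136
194 202 362 105 105 107 105
196 198 366 131 130 129 128
198 199 366 136 137 139 137
200 197 367 140 136 140 135
202 195 369 134 133 133 132
204 193 371 167 165 157 156
206 192 372 210 209 207 205
208 192 372 217 217 217 217
210 192 372 217 217 216 216
212 193 372 216 217 216 216
0.0 [[235.5, 159.6], [329.8, 159.6]]
0.064 [[217.2, 181.4], [348.9, 181.4]]
0.065 [[216.8, 181.9], [349.3, 181.8]]
0.069 [[215.2, 183.9], [351.1, 183.8]]
```

Contact came at the right height and the load is relieved. The silhouette in the wrist view runs continuously from the base rim into the case, so it is home. Releasing and rising.

Call:
carry_out --travel '[[0,0,0],[0,0,0],[0,0,0],[0,0,0],[0,0,0]]' --rotation '[[0,0,0],[0,0,0],[0,0,0],[0,0,0],[0,0,0]]' --claw '[0,-0.4,-0.8,-1,-1]'

```text
t: 10.75
eef_pos: [0.5857, 0.1831, 0.0834]
orientation: [0.0, 0.991, 0.136, 0.001]
wrist_force: [0.1, -0.3, -0.0]
grip_width: 0.0856
grip_force: 0.0
```

Call:
carry_out --travel '[[0,0,-0.1],[0,0,-0.3],[0,0,-0.6],[0,0,-0.9],[0,0,-1]]' --rotation '[[0,0,0],[0,0,0],[0,0,0],[0,0,0],[0,0,0]]' --claw '[-1,-1,-1,-1,-1]'

```text
t: 11.17
eef_pos: [0.5867, 0.1834, 0.1888]
orientation: [-0.0, 0.991, 0.136, 0.004]
wrist_force: [0.2, -0.1, 0.5]
grip_width: 0.085
grip_force: 0.0
```

Call:
carry_out --travel '[[-0.3,0.3,0],[-0.5,0.6,0],[-0.5,0.9,0],[-0.5,1,0],[-0.5,1,0]]' --rotation '[[0,0,0],[0,0,0],[0,0,0],[0,0,0],[0,0,0]]' --claw '[-1,-1,-1,-1,-1]'

```text
t: 11.58
eef_pos: [0.5649, 0.0713, 0.1838]
orientation: [0.0, 0.991, 0.135, 0.001]
wrist_force: [-0.1, 0.3, 0.3]
grip_width: 0.0856
grip_force: 0.0
```

```bash
python3 - <<'E'
from h import *
a=cap('scene','s7.png');b=cap('top','t7.png');s=manip.read_state();print(s['t'],s['eef_pos'])
w=cap('wrist','w7.png')
f=lambda a,x0,y0,w,h,W,H:cv2.resize(a['frame'][:,:,::-1][y0:y0+h,x0:x0+w],(W,H),interpolation=cv2.INTER_CUBIC)
cv2.imwrite('pics/c7.png',np.hstack([f(b,120,165,100,150,400,600)[:, :],f(a,310,100,100,150,400,600)]))
print(proj(b,Rc(.273,0).apply(rect(.109))+[.5858,.1826,0]).round(1).tolist(),proj(a,Rc(.273,0).apply(rect(.109))+[.5858,.1826,0]).round(1).tolist())
Rm=toolR(1.44,np.radians(25),-1); step(np.array([.5396,-.1772,.0693])-.13*Rm[:,2],Rm)
E
```

```text
11.6833 [0.5644746  0.07355507 0.18338143]
[[131.2, 191.6], [167.4, 181.0], [180.2, 228.5], [143.4, 239.5]] [[384.8, 147.7], [371.3, 163.4], [335.0, 149.3], [349.5, 134.8]]
travel [-1.134  2.857 -0.039] rot [ 0.1217  0.1837 -0.5474] rows 7.372386630335518 9.889315397748433
```

View pics/c7.png

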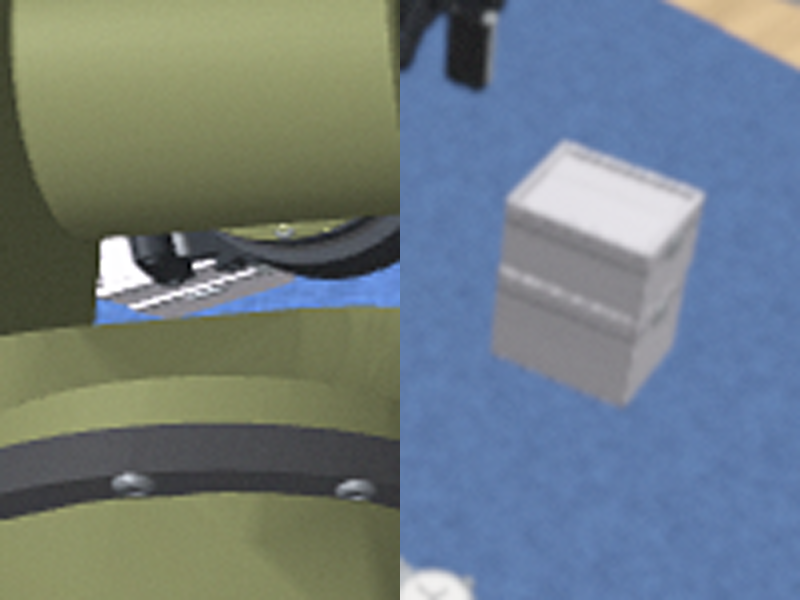

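The scene view shows the column square, with rim corners at about (351,135), (386,148), (372,165), (337,150). They match the predicted home corners to within about 1.4 px. All 10 views are used, so the rest is numerical. Going to the shallow case.

Call:
carry_out --travel '[[-0.15,0.38,-0.05],[-0.3,0.75,-0.05],[-0.38,0.95,-0.05]]' --rotation '[[0,0,0],[0,0,0],[0,0,0]]' --claw '[-1,-1,-1]'

```text
t: 11.98
eef_pos: [0.5531, -0.0298, 0.1883]
orientation: [0.0, 0.991, 0.137, 0.0]
wrist_force: [0.3, -0.3, -0.1]
grip_width: 0.0855
grip_force: 0.0
```

Call:
carry_out --travel '[[-0.15,0.38,0],[-0.3,0.75,0],[-0.38,0.95,0]]' --rotation '[[0,0,0],[0,0,0],[0,0,0]]' --claw '[-1,-1,-1]'

```text
t: 12.23
eef_pos: [0.5422, -0.1322, 0.1882]
orientation: [0.0, 0.991, 0.136, 0.0]
wrist_force: [0.1, 0.1, -0.1]
grip_width: 0.0851
grip_force: 0.0
```

Call:
carry_out --travel '[[-0.15,0.38,0],[-0.3,0.75,0],[-0.38,0.95,0]]' --rotation '[[0,0,0],[0,0,0],[0,0,0]]' --claw '[-1,-1,-1]'

```text
t: 12.48
eef_pos: [0.5314, -0.2341, 0.1881]
orientation: [0.0, 0.991, 0.136, 0.0]
wrist_force: [-0.6, -0.2, 0.9]
grip_width: 0.0856
grip_force: 0.0
```

Call:
carry_out --travel '[[0,0,0],[0,0,0],[0,0,0],[0,0,0],[0,0,0]]' --rotation '[[0.061,0.092,-0.274],[0.061,0.092,-0.274],[0.061,0.092,-0.274],[0.061,0.092,-0.274],[0.061,0.092,-0.274]]' --claw '[-1,-1,-1,-1,-1]'

```text
t: 12.9
eef_pos: [0.5321, -0.2308, 0.1882]
orientation: [-0.076, 0.903, 0.413, 0.087]
wrist_force: [0.6, 0.1, -0.3]
grip_width: 0.0853
grip_force: 0.0
```

Call:
carry_out --travel '[[0,0,0],[0,0,0],[0,0,0],[0,0,0],[0,0,0]]' --rotation '[[0.061,0.092,-0.274],[0.061,0.092,-0.274],[0.061,0.092,-0.274],[0.061,0.092,-0.274],[0.061,0.092,-0.274]]' --claw '[-1,-1,-1,-1,-1]'

```text
t: 13.32
eef_pos: [0.5321, -0.2308, 0.1882]
orientation: [-0.144, 0.731, 0.647, 0.164]
wrist_force: [-0.2, 1.3, 0.8]
grip_width: 0.0856
grip_force: 0.0
```

```bash
cat >> rel.py <<'E'
def white(c,x0,y0,x1,y1,thr=165):
    "extents of the largest bright grey blob: minAreaRect"
    f=c['frame'][y0:y1,x0:x1].astype(int); m=((f.min(2)>thr)&(f.max(2)-f.min(2)<30)).astype(np.uint8)
    m=cv2.morphologyEx(m,cv2.MORPH_CLOSE,np.ones((7,7)))
    cs=cv2.findContours(m,cv2.RETR_EXTERNAL,cv2.CHAIN_APPROX_NONE)[0]; k=max(cs,key=cv2.contourArea)
    ap=cv2.approxPolyDP(k,.04*cv2.arcLength(k,True),True).reshape(-1,2)+[x0,y0]
    return ap,cv2.contourArea(k)
E
python3 - <<'E'
from rel import *
c=cap('wrist','w8.png');s=manip.read_state();print(s['t'],s['eef_pos'],s['qvel'].round(3))
T=np.radians(25);r=Rc(1.44,T);cen=np.array([.5396,-.1772,.0693])
print('pred',proj(c,r.apply(rect(0.))+cen).round(1).tolist())
print(white(c,170,90,400,300))
f=c['frame'].astype(int).sum(2)//3
Rm=toolR(1.44,T,-1); step(cen,Rm)
E
```

```text
13.3667 [ 0.53199802 -0.23115881  0.18762475] [ 0.012 -0.025  0.037 -0.044 -0.102  0.294]
pred [[243.7, 151.0], [321.4, 151.6], [317.5, 247.3], [246.0, 246.8]]
(array([[250, 145],
       [248, 245],
       [318, 246],
       [323, 149]]), 7356.0)
travel [-0.014  0.01   1.303] rot [-0.002  -0.0027  0.0074] rows 3.1239640781206797 0.1356717181226871
```

Call:
carry_out --travel '[[-0.005,0.028,0.3],[-0.005,0.028,0.6],[-0.005,0.028,0.9],[-0.005,0.028,0.9],[-0.005,0.028,0.9]]' --rotation '[[0,0,0],[0,0,0],[0,0,0],[0,0,0],[0,0,0]]' --claw '[-1,-1,-1,-1,-1]'

```text
t: 13.78
eef_pos: [0.5393, -0.1938, 0.1061]
orientation: [-0.144, 0.734, 0.644, 0.162]
wrist_force: [0.7, 0.0, -0.2]
grip_width: 0.0855
grip_force: 0.0
```

```bash
python3 - <<'E'
from rel import *
c=cap('wrist','w9.png');s=manip.read_state();print(s['t'],s['eef_pos'],s['qvel'].round(3))
T=np.radians(25);r=Rc(1.44,T);cen=np.array([.5396,-.1772,.0693])
for k in (cen, cen+.0026*np.array([.991,-.132,0])+.003*r.apply([0,0,1])): print('pred',proj(c,r.apply(rect(0.))+k).round(1).tolist())
print(white(c,170,90,400,300))
f=c['frame'].astype(int).sum(2)//3
print(f[225,190:400].tolist())
print(f[140:225,290].tolist())
step(cen,toolR(1.44,T,-1))
E
```

```text
13.8333 [ 0.53988064 -0.19480324  0.1074964 ] [-0.016 -0.022 -0.021  0.001  0.002 -0.011]
pred [[219.4, 173.0], [335.9, 173.0], [329.7, 308.3], [226.8, 308.2]]
pred [[223.5, 174.1], [341.9, 174.1], [334.9, 311.3], [230.5, 311.2]]
(array([[231, 162],
       [229, 299],
       [332, 299],
       [339, 171]]), 14939.5)
[126, 125, 126, 126, 126, 125, 126, 126, 125, 125, 126, 125, 126, 126, 126, 126, 125, 126, 125, 126, 126, 127, 128, 129, 129, 130, 129, 129, 129, 130, 129, 129, 128, 129, 145, 182, 202, 205, 205, 201, 188, 158, 146, 183, 200, 200, 201, 202, 203, 203, 205, 207, 209, 209, 210, 209, 206, 202, 198, 199, 203, 205, 206, 207, 208, 206, 204, 205, 204, 204, 203, 203, 203, 203, 204, 204, 204, 204, 206, 206, 209, 209, 205, 202, 200, 201, 205, 206, 206, 203, 201, 203, 207, 208, 207, 204, 202, 199, 198, 200, 201, 200, 200, 200, 200, 200, 200, 201, 203, 203, 201, 199, 199, 200, 203, 205, 206, 203, 201, 198, 198, 198, 199, 201, 202, 202, 202, 201, 201, 200, 199, 196, 197, 199, 201, 202, 199, 199, 191, 154, 144, 175, 200, 204, 203, 201, 190, 161, 136, 129, 128, 129, 128, 129, 128, 127, 127, 127, 127, 127, 127, 126, 126, 126, 126, 126, 125, 125, 125, 125, 124, 124, 124, 124, 123, 123, 123, 123, 123, 123, 123, 123, 122, 121, 122, 122, 121, 121, 121, 121, 120, 120, 121, 120, 121, 119, 119, 120, 119, 119, 119, 119, 119, 119, 118, 118, 119, 118, 119, 118]
[119, 119, 118, 118, 118, 118, 118, 119, 118, 119, 119, 120, 118, 119, 118, 118, 118, 118, 116, 116, 121, 136, 153, 155, 152, 155, 159, 164, 179, 192, 203, 218, 216, 209, 201, 196, 186, 161, 169, 196, 204, 204, 203, 204, 203, 203, 203, 203, 203, 204, 203, 204, 203, 203, 202, 203, 202, 203, 203, 202, 203, 203, 202, 202, 202, 202, 202, 202, 202, 202, 202, 201, 202, 201, 201, 201, 201, 202, 201, 202, 201, 201, 201, 200, 200]
travel [-0.003 -0.026  0.42 ] rot [0.     0.0001 0.0005] rows 1.0085972345995295 0.008037551504718183
```

Call:
carry_out --travel '[[0.008,-0.01,0.2],[0.008,-0.01,0.4],[0.008,-0.01,0.58],[0.008,-0.01,0.58],[0.008,-0.01,0.58]]' --rotation '[[0,0,0],[0,0,0],[0,0,0],[0,0,0],[0,0,0]]' --claw '[-1,-1,-1,-1,-1]'

```text
t: 14.25
eef_pos: [0.5421, -0.1703, 0.0556]
orientation: [-0.142, 0.734, 0.644, 0.163]
wrist_force: [0.2, -0.7, 0.6]
grip_width: 0.0854
grip_force: 0.0
```

Call:
carry_out --travel '[[0,0,0],[0,0,0],[0,0,0],[0,0,0],[0,0,0]]' --rotation '[[0,0,0],[0,0,0],[0,0,0],[0,0,0],[0,0,0]]' --claw '[-0.3,0,0.2,0.2,0.2]' --newtons 40

```text
t: 14.67
eef_pos: [0.5422, -0.1708, 0.0559]
orientation: [-0.142, 0.734, 0.644, 0.163]
wrist_force: [-1.2, -1.6, 6.7]
grip_width: 0.0591
grip_force: 43.0
```

Call:
carry_out --travel '[[0,0,0],[0,0,0],[0,0,0]]' --rotation '[[0,0,0],[0,0,0],[0,0,0]]' --claw '[0.2,0.2,0.2]' --newtons 40

```text
t: 14.92
eef_pos: [0.5422, -0.1708, 0.0559]
orientation: [-0.142, 0.734, 0.644, 0.163]
wrist_force: [-1.3, -2.0, 6.0]
grip_width: 0.0593
grip_force: 43.0
```

Call:
carry_out --travel '[[0,0,-0.1],[0,0,-0.3],[0,0,-0.6],[0,0,-0.9],[0,0,-1]]' --rotation '[[0,0,0],[0,0,0],[0,0,0],[0,0,0],[0,0,0]]' --claw '[0.2,0.2,0.2,0.2,0.2]'

```text
t: 15.33
eef_pos: [0.5367, -0.2142, 0.1494]
orientation: [-0.14, 0.734, 0.644, 0.164]
wrist_force: [1.2, 0.2, -2.6]
grip_width: 0.0592
grip_force: 45.4
```

```bash
python3 - <<'E'
from rel import *
c=cap('wrist','w10.png');s=manip.read_state();print(s['t'],s['eef_pos'],s['qvel'].round(3),s['wrist_force'])
for n in('w2.png','w3.png','w10.png'):
  f=dict(np.load('pics/'+n+'.npz'))['frame'].astype(int).sum(2)//3
  print(n,f[180:225,260].tolist());
  for v in(208,212,230,250): print(v,f[v,185:225].tolist(),f[v,340:385].tolist())
step(s['eef_pos'],toolR(.273,0,-1))
E
```

```text
15.3833 [ 0.53683833 -0.21415794  0.14909231] [ 0.026  0.041  0.062  0.014 -0.079 -0.011] [-0.05496941 -0.92354502 -2.87811594]
w2.png [181, 184, 185, 180, 180, 180, 181, 183, 184, 187, 188, 186, 186, 175, 133, 127, 170, 185, 183, 181, 182, 184, 178, 178, 189, 206, 207, 201, 195, 191, 188, 185, 181, 175, 156, 159, 184, 193, 192, 192, 191, 192, 191, 191, 191]
208 [111, 110, 110, 111, 111, 106, 114, 155, 185, 195, 197, 196, 196, 196, 196, 196, 196, 196, 196, 196, 196, 196, 196, 197, 196, 196, 196, 196, 197, 196, 196, 197, 197, 196, 196, 196, 196, 197, 196, 196] [193, 194, 194, 194, 193, 194, 194, 194, 194, 193, 194, 193, 194, 194, 193, 193, 193, 194, 193, 194, 194, 194, 194, 193, 193, 194, 193, 194, 193, 193, 193, 188, 170, 132, 111, 111, 112, 112, 111, 111, 112, 112, 111, 112, 111]
212 [111, 111, 111, 112, 111, 110, 121, 152, 171, 180, 182, 182, 181, 181, 181, 181, 183, 182, 182, 182, 182, 182, 182, 182, 182, 182, 182, 182, 182, 181, 183, 182, 182, 182, 182, 182, 182, 182, 181, 182] [178, 178, 177, 178, 177, 178, 177, 177, 177, 177, 177, 177, 176, 177, 176, 176, 177, 176, 176, 177, 17
[... 4274 characters left out ...]
195, 195, 194, 191, 190, 193, 185, 139, 109, 130, 162, 182, 194, 197, 196, 195, 194, 192, 188, 178, 146, 123, 121, 122, 121, 121, 121, 121, 121, 120, 120, 121, 122, 121, 121, 121, 122, 121, 121]
250 [120, 119, 117, 117, 119, 121, 120, 118, 115, 115, 116, 115, 113, 113, 125, 164, 189, 198, 199, 198, 196, 196, 193, 186, 172, 139, 114, 134, 179, 195, 194, 195, 195, 197, 197, 197, 196, 198, 199, 201] [189, 188, 190, 192, 193, 194, 195, 192, 190, 190, 188, 169, 127, 114, 144, 170, 187, 195, 195, 194, 194, 193, 192, 177, 138, 112, 110, 111, 112, 111, 111, 111, 110, 110, 109, 109, 109, 109, 109, 109, 109, 109, 109, 108, 108]
travel [0. 0. 0.] rot [-0.1183 -0.1845  0.5483] rows 0.0 9.897043906605978
```

```bash
python3 - <<'E'
from rel import *
c=dict(np.load('pics/w3.png.npz')); M=cv2.Rodrigues(np.ravel(c['rvec']))[0];C=-M.T@np.ravel(c['tvec'])
Rt=R.from_quat([.991,.136,0.,0.]).as_matrix(); e=np.array([.4809,.1515,.1990])
Rc_t=Rt.T@M.T; Ct=Rt.T@(C-e); print('cam in tool',Ct.round(4),np.degrees(np.arctan2(Rc_t[0,2],Rc_t[2,2])))
K=c['camera_matrix']
def edge(l,r,v,w): # corner px
    u=np.linalg.solve(K,np.array([[l,v,1],[r,v,1]],float).T).T*(K[0,0]*.06/w); X=u@Rc_t.T+Ct; return X
d=edge(191.5,372.5,204.5,180.7); s=edge(197,367,199.6,170.); print(d.round(4),s.round(4)); df=(d-s).mean(0); print('deep-shallow in tool',df.round(4))
print('target xy',np.array([.58564,.18313,.0832])+Rt@[df[0],df[1],0])
E
```

```text
cam in tool [ 7.350e-02 -1.000e-04 -1.317e-01] -16.670581141567787
[[ 0.0417 -0.03   -0.0239]
 [ 0.0416  0.0301 -0.0239]] [[ 0.0413 -0.03   -0.0166]
 [ 0.0413  0.03   -0.0166]]
deep-shallow in tool [ 0.0003 -0.     -0.0073]
target xy [0.58597423 0.18323192 0.0832    ]
```

Call:
carry_out --travel '[[0,0,0],[0,0,0],[0,0,0],[0,0,0],[0,0,0]]' --rotation '[[-0.011,-0.018,0.055],[-0.023,-0.037,0.11],[-0.035,-0.055,0.164],[-0.047,-0.074,0.219],[-0.059,-0.092,0.274]]' --claw '[0.2,0.2,0.2,0.2,0.2]'

```text
t: 15.8
eef_pos: [0.5355, -0.2112, 0.1435]
orientation: [-0.076, 0.906, 0.407, 0.083]
wrist_force: [-0.1, 0.1, -3.7]
grip_width: 0.0594
grip_force: 45.2
```

Call:
carry_out --travel '[[0,0,0],[0,0,0],[0,0,0],[0,0,0],[0,0,0]]' --rotation '[[-0.011,-0.018,0.055],[-0.023,-0.037,0.11],[-0.035,-0.055,0.164],[-0.047,-0.074,0.219],[-0.059,-0.092,0.274]]' --claw '[0.2,0.2,0.2,0.2,0.2]'

```text
t: 16.22
eef_pos: [0.5355, -0.211, 0.1436]
orientation: [-0.002, 0.991, 0.135, -0.003]
wrist_force: [-0.6, -0.3, -3.8]
grip_width: 0.0596
grip_force: 45.2
```

```bash
python3 - <<'E'
from h import *
s=manip.read_state();print(s['t'],s['eef_pos'])
Rm=toolR(.274,0,-1); step(np.array([.5856,.1831,.20])-.11*Rm[:,0],Rm)
E
```

```text
16.2167 [ 0.53552219 -0.21104122  0.14355324]
travel [ 0.431 -3.664 -0.546] rot [-0.0028  0.0029 -0.0018] rows 8.943028628754123 0.07350667948537778
```

Call:
carry_out --travel '[[0.02,-0.15,-0.1],[0.05,-0.4,-0.25],[0.08,-0.65,-0.35],[0.11,-0.92,-0.4]]' --rotation '[[-0.003,0.003,-0.002],[-0.003,0.003,-0.002],[-0.003,0.003,-0.002],[-0.003,0.003,-0.002]]' --claw '[0.2,0.2,0.2,0.2]'

```text
t: 16.55
eef_pos: [0.5214, -0.1192, 0.1853]
orientation: [-0.0, 0.99, 0.139, 0.001]
wrist_force: [0.9, 0.6, -3.1]
grip_width: 0.0596
grip_force: 45.3
```

Call:
carry_out --travel '[[0.04,-0.3,-0.1],[0.08,-0.6,-0.3],[0.11,-0.92,-0.4]]' --rotation '[[0,0,0],[0,0,0],[0,0,0]]' --claw '[0.2,0.2,0.2]'

```text
t: 16.8
eef_pos: [0.5064, -0.0274, 0.2258]
orientation: [-0.0, 0.99, 0.139, 0.001]
wrist_force: [1.4, 0.3, -2.4]
grip_width: 0.059
grip_force: 45.4
```

Call:
carry_out --travel '[[0.04,-0.3,-0.1],[0.08,-0.6,-0.15],[0.11,-0.92,-0.2]]' --rotation '[[0,0,0],[0,0,0],[0,0,0]]' --claw '[0.2,0.2,0.2]'

```text
t: 17.05
eef_pos: [0.4911, 0.0641, 0.2447]
orientation: [-0.0, 0.99, 0.139, 0.001]
wrist_force: [1.4, -0.7, -3.9]
grip_width: 0.0593
grip_force: 45.4
```

Call:
carry_out --travel '[[0.04,-0.3,0],[0.08,-0.6,0],[0.1,-0.8,0],[0.1,-0.9,0],[0.1,-0.9,0]]' --rotation '[[0,0,0],[0,0,0],[0,0,0],[0,0,0],[0,0,0]]' --claw '[0.2,0.2,0.2,0.2,0.2]'

```text
t: 17.47
eef_pos: [0.4758, 0.1534, 0.2443]
orientation: [-0.0, 0.99, 0.141, 0.001]
wrist_force: [0.0, -0.1, -4.4]
grip_width: 0.059
grip_force: 45.3
```

```bash
python3 - <<'E'
from h import *
s=manip.read_state();print(s['t'],s['eef_pos'],s['grip_width'])
Rm=toolR(.274,0,-1); step(np.array([.5860,.1832,.235])-.11*Rm[:,0],Rm)
E
```

```text
17.4667 [0.47579855 0.15338305 0.24432223] 0.05901108058743093
travel [0.041 0.012 0.093] rot [-0.0002 -0.0006  0.0039] rows 0.2462428078070437 0.06663748669424031
```

Call:
carry_out --travel '[[0.041,0.012,0],[0.041,0.012,0],[0.041,0.012,0],[0.041,0.012,0]]' --rotation '[[0,0,0.004],[0,0,0.004],[0,0,0.004],[0,0,0.004]]' --claw '[0.2,0.2,0.2,0.2]'

```text
t: 17.8
eef_pos: [0.4812, 0.1509, 0.2452]
orientation: [-0.0, 0.991, 0.135, 0.001]
wrist_force: [0.7, -0.2, -3.6]
grip_width: 0.0593
grip_force: 45.3
```

```bash
python3 - <<'E'
from rel import *
s=manip.read_state();print(s['t'],s['eef_pos'])
cap('wrist','w11.png')
a=cv2.imread('pics/w3.png',0);b=cv2.imread('pics/w11.png',0)
print(shift(a,b,225,90,335,112),shift(a,b,225,20,335,112))
for n in(a,b):
  print(n[95:125,260].tolist()); print(n[95:125,300].tolist()); 
  for v in(70,95): print(n[v,228:250].tolist(),n[v,308:332].tolist())
Rm=toolR(.274,0,-1); step(np.array([.5860,.1832,.140]),Rm)
Rt=Rm; w3=np.array([.4809,.1515]); print('TCP diff vs w3 in tool',((s['eef_pos']-[.4809,.1515,.199-.045])@Rt).round(4))
E
```

```text
17.8 [0.48122447 0.15090235 0.24519806]
(np.float32(-1.6553075), np.float32(-0.8258414), 0.9872006177902222) (np.float32(-1.2644436), np.float32(-0.8051958), 0.9909699559211731)
[217, 217, 217, 217, 217, 217, 218, 215, 200, 202, 208, 211, 206, 170, 122, 101, 98, 101, 104, 104, 104, 106, 110, 113, 109, 106, 106, 107, 107, 106]
[215, 215, 215, 215, 215, 215, 216, 213, 203, 207, 209, 208, 188, 137, 107, 104, 104, 105, 107, 104, 105, 106, 109, 107, 103, 104, 105, 105, 100, 99]
[103, 106, 106, 106, 107, 109, 109, 107, 103, 114, 159, 202, 214, 213, 197, 160, 181, 210, 216, 214, 214, 214] [220, 218, 215, 213, 214, 210, 188, 199, 211, 214, 207, 162, 119, 103, 103, 106, 106, 106, 106, 105, 105, 106, 105, 104]
[107, 107, 105, 102, 99, 101, 101, 102, 104, 105, 107, 144, 196, 215, 216, 200, 160, 180, 209, 216, 215, 215] [218, 216, 214, 214, 209, 187, 195, 210, 215, 213, 187, 132, 102, 103, 104, 101, 98, 97, 100, 103, 101, 100, 99, 100]
[216, 216, 217, 217, 217, 217, 215, 203, 209, 213, 214, 200, 160, 154, 125, 101, 99, 104, 105, 106, 109, 111, 107, 103, 105, 108, 106, 105, 102, 103]
[220, 220, 219, 220, 220, 221, 218, 200, 206, 211, 210, 199, 152, 110, 104, 104, 104, 105, 109, 107, 104, 103, 103, 105, 106, 108, 105, 100, 103, 107]
[107, 108, 109, 109, 107, 103, 104, 104, 123, 176, 209, 217, 215, 188, 155, 200, 220, 218, 217, 217, 217, 216] [215, 215, 217, 209, 185, 198, 214, 216, 215, 189, 136, 107, 108, 112, 110, 107, 107, 106, 107, 110, 111, 111, 109, 108]
[107, 109, 109, 106, 108, 110, 112, 109, 104, 130, 194, 217, 219, 218, 186, 158, 201, 219, 217, 216, 217, 217] [214, 215, 212, 199, 197, 210, 217, 219, 202, 144, 102, 99, 104, 105, 106, 105, 104, 105, 106, 105, 105, 107, 109, 109]
travel [ 1.093 -0.03   1.056] rot [ 0.     -0.0014 -0.0018] rows 3.6450961740917323 0.03816163041881569
TCP diff vs w3 in tool [ 0.0002  0.0007 -0.0912]
```

Call:
carry_out --travel '[[0.2,-0.005,0],[0.5,-0.015,0],[0.8,-0.025,0],[1,-0.029,0],[1,-0.029,0]]' --rotation '[[0,0,0],[0,0,0],[0,0,0],[0,0,0],[0,0,0]]' --claw '[0.2,0.2,0.2,0.2,0.2]'

```text
t: 18.27
eef_pos: [0.5789, 0.1814, 0.2447]
orientation: [-0.0, 0.991, 0.135, 0.001]
wrist_force: [-0.9, -0.4, -4.4]
grip_width: 0.0591
grip_force: 45.3
```

Call:
carry_out --travel '[[0.1,0,0.2],[0.1,0,0.5],[0.1,0,0.8],[0.1,0,0.95],[0.1,0,1]]' --rotation '[[0,0,0],[0,0,0],[0,0,0],[0,0,0],[0,0,0]]' --claw '[0.2,0.2,0.2,0.2,0.2]'

```text
t: 18.68
eef_pos: [0.5851, 0.1833, 0.1425]
orientation: [0.0, 0.991, 0.135, -0.001]
wrist_force: [-0.1, 0.1, -3.3]
grip_width: 0.0596
grip_force: 45.1
```

Call:
carry_out --travel '[[0,0,0],[0,0,0],[0,0,0],[0,0,0]]' --rotation '[[0,0,0],[0,0,0],[0,0,0],[0,0,0]]' --claw '[0.2,0.2,0.2,0.2]'

```text
t: 19.02
eef_pos: [0.587, 0.1841, 0.1473]
orientation: [-0.0, 0.991, 0.135, 0.003]
wrist_force: [-0.5, -0.6, -4.0]
grip_width: 0.0596
grip_force: 45.2
```

```bash
python3 - <<'E'
from rel import *
s=manip.read_state();print(s['t'],s['eef_pos'],s['wrist_force'])
c=cap('wrist','w12.png')
step(np.array([.5860,.1832,.120]),toolR(.274,0,-1)); step(np.array([.5865,.1833,.120]),toolR(.274,0,-1))
f=c['frame'].astype(int).sum(2)//3
print(f[150:200,262].tolist()); 
for v in (182,184,186,188,190):print(v,f[v,195:245].tolist(),f[v,310:365].tolist())
E
```

```text
19.0167 [0.58701422 0.18412691 0.1472552 ] [-0.50220411 -0.57351638 -3.95788157]
travel [-0.012  0.006  0.27 ] rot [ 0.0001 -0.0024 -0.0013] rows 0.6486261989306188 0.045866526723774226
travel [-0.007  0.007  0.27 ] rot [ 0.0001 -0.0024 -0.0013] rows 0.6482610847511598 0.045866526723774226
[132, 135, 134, 134, 134, 134, 132, 122, 122, 131, 134, 134, 134, 136, 137, 137, 131, 112, 122, 133, 132, 141, 181, 209, 217, 218, 218, 215, 197, 190, 218, 222, 178, 139, 131, 133, 134, 136, 139, 132, 108, 111, 133, 141, 142, 141, 141, 134, 134, 152]
182 [108, 105, 106, 105, 102, 103, 107, 110, 112, 113, 112, 112, 113, 111, 106, 103, 109, 122, 125, 130, 132, 132, 131, 131, 131, 129, 129, 129, 128, 131, 144, 161, 166, 165, 165, 164, 155, 139, 139, 160, 170, 169, 169, 168, 170, 176, 178, 178, 178, 179] [178, 178, 177, 178, 178, 178, 180, 179, 181, 180, 179, 178, 181, 189, 193, 193, 191, 191, 192, 192, 192, 192, 182, 160, 171, 185, 189, 187, 186, 183, 167, 136, 124, 125, 124, 125, 125, 125, 127, 125, 126, 120, 117, 115, 113, 114, 116, 114, 114, 115, 115, 117, 118, 125, 129]
184 [114, 115, 113, 110, 10
[... 1394 characters left out ...]
, 133, 134, 135, 134, 133, 134, 134, 133, 134, 134, 133, 134, 134, 133, 134, 133, 133, 133, 133, 132, 133, 133, 133, 132, 129, 121, 116, 117, 116, 112, 110, 113, 115, 115]
190 [111, 110, 114, 116, 116, 112, 107, 101, 98, 99, 100, 105, 107, 106, 107, 107, 107, 107, 108, 106, 107, 106, 105, 105, 105, 106, 106, 107, 107, 108, 108, 108, 107, 108, 108, 109, 109, 108, 108, 108, 108, 108, 107, 107, 107, 108, 108, 109, 108, 109] [113, 114, 114, 113, 113, 112, 112, 112, 112, 112, 113, 112, 112, 113, 112, 112, 112, 111, 111, 112, 112, 111, 111, 111, 111, 111, 112, 112, 112, 112, 111, 111, 110, 111, 110, 110, 109, 110, 110, 109, 110, 109, 110, 114, 118, 118, 118, 113, 108, 104, 101, 101, 107, 113, 116]
```

```bash
python3 - <<'E'
from rel import *
s=manip.read_state();e=s['eef_pos'];print(s['t'],e,s['qvel'].round(3))
c=dict(np.load('pics/w12.png.npz'));M=cv2.Rodrigues(np.ravel(c['rvec']))[0];C=-M.T@np.ravel(c['tvec'])
Rt=R.from_quat(np.roll(s['orientation'],-1)).as_matrix();K=c['camera_matrix'];e0=np.array([.58701,.18413,.14726])
def onz(px,z):
    u=np.linalg.solve(K,np.array([*px,1.])); u=M.T@u; return ((C+u*(z-C[2])/u[2])-e0)@Rt
for z in(.108,.109,.110):
  for l,r,v in((224.9,341.1,171.7),): print('deep',z,onz((l,v),z).round(4),onz((r,v),z).round(4))
for o in(.0166,.019): print('held',onz((197,199.6),e0[2]+o).round(4),onz((367,199.6),e0[2]+o).round(4))
step(np.array([.5860,.1832,.120]),toolR(.274,0,-1))
E
```

```text
19.0667 [0.5868987  0.18412341 0.147017  ] [ 0.     0.007  0.006 -0.001 -0.003  0.002]
deep 0.108 [ 0.0404 -0.0292  0.0395] [0.0404 0.0304 0.0395]
deep 0.109 [ 0.0406 -0.029   0.0385] [0.0406 0.0302 0.0385]
deep 0.11 [ 0.0408 -0.0288  0.0375] [0.0408 0.03   0.0375]
held [ 0.0413 -0.03   -0.0164] [ 0.0412  0.0301 -0.0164]
held [ 0.0419 -0.0294 -0.0188] [ 0.0419  0.0295 -0.0188]
travel [-0.012  0.006  0.27 ] rot [ 0.0001 -0.0024 -0.0013] rows 0.6486261989306188 0.045866526723774226
```

Call:
carry_out --travel '[[-0.01,0.006,0.05],[-0.01,0.006,0.1],[-0.01,0.006,0.13],[-0.01,0.006,0.13],[-0.01,0.006,0.13]]' --rotation '[[0,-0.002,-0.001],[0,-0.002,-0.001],[0,-0.002,-0.001],[0,-0.002,-0.001],[0,-0.002,-0.001]]' --claw '[0.2,0.2,0.2,0.2,0.2]'

```text
t: 19.48
eef_pos: [0.5856, 0.1832, 0.1324]
orientation: [0.0, 0.991, 0.136, -0.001]
wrist_force: [-0.1, 0.7, -2.7]
grip_width: 0.0593
grip_force: 45.3
```

```bash
python3 - <<'E'
from h import *
s=manip.read_state();print(s['t'],s['eef_pos'],s['wrist_force'],s['qvel'].round(3))
step(np.array([.5860,.1832,.120]),toolR(.274,0,-1))
E
```

```text
19.4833 [0.58564062 0.18318504 0.1323566 ] [-0.11542875  0.6579881  -2.72167873] [-0.002 -0.008 -0.008 -0.001  0.002 -0.001]
travel [0.004 0.001 0.124] rot [ 0.      0.0009 -0.0003] rows 0.29644689337913277 0.01554882066781109
```

Position is good. Descending slowly.

Call:
carry_out --travel '[[0.003,0,0.02],[0.003,0,0.04],[0.003,0,0.06],[0.003,0,0.08],[0.003,0,0.08]]' --rotation '[[0,0,0],[0,0,0],[0,0,0],[0,0,0],[0,0,0]]' --claw '[0.2,0.2,0.2,0.2,0.2]'

```text
t: 19.9
eef_pos: [0.5858, 0.1832, 0.1242]
orientation: [0.0, 0.991, 0.136, -0.001]
wrist_force: [-0.0, 0.0, -3.6]
grip_width: 0.0593
grip_force: 45.3
```

Call:
carry_out --travel '[[0,0,0.01],[0,0,0.02],[0,0,0.03],[0,0,0.03]]' --rotation '[[0,0,0],[0,0,0],[0,0,0],[0,0,0]]' --claw '[0.2,0.2,0.2,0.2]'

```text
t: 20.23
eef_pos: [0.586, 0.1833, 0.1215]
orientation: [0.0, 0.991, 0.136, -0.001]
wrist_force: [-0.3, -0.5, -3.9]
grip_width: 0.0595
grip_force: 45.3
```

Call:
carry_out --travel '[[0,0,0.01],[0,0,0.02],[0,0,0.02],[0,0,0.02]]' --rotation '[[0,0,0],[0,0,0],[0,0,0],[0,0,0]]' --claw '[0.2,0.2,0.2,0.2]'

```text
t: 20.57
eef_pos: [0.5861, 0.1834, 0.1199]
orientation: [0.0, 0.991, 0.136, -0.0]
wrist_force: [0.2, 0.9, -1.0]
grip_width: 0.0597
grip_force: 45.6
```

Call:
carry_out --travel '[[0,0,0.01],[0,0,0.01],[0,0,0.01]]' --rotation '[[0,0,0],[0,0,0],[0,0,0]]' --claw '[0.2,0.2,0.2]'

```text
t: 20.82
eef_pos: [0.5863, 0.1834, 0.1199]
orientation: [-0.0, 0.991, 0.136, 0.0]
wrist_force: [-4.0, -1.0, 7.8]
grip_width: 0.0592
grip_force: 46.7
```

```bash
python3 - <<'E'
from h import *
s=manip.read_state();print(s['eef_pos'],s['wrist_force'],s['ft_torque'])
c=cap('wrist','w13.png');a=dict(np.load('pics/w6.png.npz'))
f=c['frame'].astype(int);b=f[:,:,2]-f[:,:,0];g=f.sum(2)//3
for v in range(150,206,2):
    m=np.where(b[v,180:390]<25)[0]+180
    if len(m): print(v,m.min(),m.max(),g[v,230],g[v,250],g[v,310],g[v,325])
E
```

```text
[0.58634468 0.18344534 0.11989915] [-3.9824671  -1.03689286  7.76447578] [0.02318656 0.61191552 0.03902944]
152 308 320 112 126 129 112
154 241 323 112 135 133 113
156 239 325 108 133 132 125
158 237 326 105 133 133 133
160 235 328 107 135 135 132
162 234 331 104 118 117 113
164 231 332 121 133 133 132
166 229 335 133 134 133 132
168 227 337 132 136 133 134
170 225 339 133 134 132 132
172 224 341 132 134 136 133
174 222 342 132 129 133 131
176 218 346 117 116 114 113
178 218 347 135 136 135 134
180 217 348 133 134 138 135
182 215 350 149 144 149 147
184 212 352 133 135 131 131
186 210 354 132 134 132 132
188 209 355 136 136 134 132
190 207 357 108 106 112 111
192 203 362 132 129 127 127
194 203 361 135 136 137 136
196 201 363 141 141 138 135
198 199 364 134 134 135 134
200 197 366 188 185 181 176
202 197 367 216 217 215 215
204 197 367 219 219 218 218
```

Call:
carry_out --travel '[[0,0,-0.01],[0,0,-0.01]]' --rotation '[[0,0,0],[0,0,0]]' --claw '[0.2,0.2]'

```text
t: 21.03
eef_pos: [0.5861, 0.1833, 0.1199]
orientation: [0.0, 0.991, 0.136, -0.0]
wrist_force: [-1.6, -1.3, 2.3]
grip_width: 0.0594
grip_force: 46.1
```

Call:
carry_out --travel '[[0,0,0],[0,0,0],[0,0,0],[0,0,0],[0,0,0]]' --rotation '[[0,0,0],[0,0,0],[0,0,0],[0,0,0],[0,0,0]]' --claw '[0,-0.4,-0.8,-1,-1]'

```text
t: 21.45
eef_pos: [0.5861, 0.1833, 0.1197]
orientation: [0.0, 0.991, 0.136, -0.0]
wrist_force: [-0.3, 0.4, 0.8]
grip_width: 0.0856
grip_force: 0.0
```

Call:
carry_out --travel '[[0,0,-0.1],[0,0,-0.3],[0,0,-0.6],[0,0,-0.7],[0,0,-0.7]]' --rotation '[[0,0,0],[0,0,0],[0,0,0],[0,0,0],[0,0,0]]' --claw '[-1,-1,-1,-1,-1]'

```text
t: 21.87
eef_pos: [0.5872, 0.1836, 0.1936]
orientation: [-0.0, 0.991, 0.136, 0.002]
wrist_force: [0.7, 0.7, -0.2]
grip_width: 0.0853
grip_force: 0.0
```

Call:
carry_out --travel '[[0,0,0],[0,0,0],[0,0,0],[0,0,0],[0,0,0]]' --rotation '[[0,0,0],[0,0,0],[0,0,0],[0,0,0],[0,0,0]]' --claw '[1,1,1,1,1]' --newtons 20

```text
t: 22.28
eef_pos: [0.5859, 0.1833, 0.189]
orientation: [0.0, 0.991, 0.136, -0.001]
wrist_force: [-0.3, -0.5, 0.1]
grip_width: 0.0254
grip_force: 0.0
```

Call:
carry_out --travel '[[0,0,0],[0,0,0],[0,0,0],[0,0,0]]' --rotation '[[0,0,0],[0,0,0],[0,0,0],[0,0,0]]' --claw '[1,1,1,1]'

```text
t: 22.62
eef_pos: [0.5861, 0.1833, 0.1897]
orientation: [0.0, 0.991, 0.136, -0.001]
wrist_force: [-0.2, 0.4, -0.4]
grip_width: 0.0002
grip_force: 0.0
```

```bash
python3 - <<'E'
from rel import *
s=manip.read_state();print(s['t'],s['eef_pos'],s['grip_width'],s['wrist_force'])
c=cap('wrist','w14.png');d=cap('scene','s14.png')
o=np.array([.5860,.1830,0])
print('pred wrist',proj(c,Rc(.274,0).apply(rect(.139))+o).round(1).tolist(),'rise4',proj(c,Rc(.274,0).apply(rect(.143))+o).round(1).tolist());
print(white(c,150,100,420,415))
a=cv2.imread('pics/s7.png',0);b=cv2.imread('pics/s14.png',0)
print('col check',shift(a,b,330,150,392,202,6))
print('scene pred',proj(d,Rc(.274,0).apply(rect(.139))+o).round(1).tolist(), white(d,330,110,400,170,175))
E
```

```text
22.6167 [0.58608851 0.18332837 0.18969514] 0.00019518851894415244 [-0.18125521  0.41277077 -0.38421275]
pred wrist [[227.2, 168.8], [337.4, 168.6], [331.4, 297.8], [233.5, 297.9]] rise4 [[226.0, 170.2], [338.6, 170.0], [332.3, 301.4], [232.5, 301.6]]
(array([[228, 165],
       [233, 292],
       [295, 250],
       [330, 293],
       [336, 166]]), 10952.5)
col check (np.float32(0.29018274), np.float32(1.1749951), 0.5668202638626099)
scene pred [[387.5, 135.2], [373.7, 150.8], [336.4, 136.9], [351.1, 122.5]] (array([[339, 136],
       [374, 151],
       [387, 137],
       [352, 123]]), 702.0)
```

The shallow case matches its predicted home corners in both views. Now pressing the lid with closed fingers.

Call:
carry_out --travel '[[0,0,0.15],[0,0,0.3],[0,0,0.4],[0,0,0.4],[0,0,0.4]]' --rotation '[[0,0,0],[0,0,0],[0,0,0],[0,0,0],[0,0,0]]' --claw '[1,1,1,1,1]'

```text
t: 23.13
eef_pos: [0.586, 0.1833, 0.1497]
orientation: [0.0, 0.991, 0.136, -0.001]
wrist_force: [-0.2, 0.2, 1.0]
grip_width: -0.0002
grip_force: 0.0
```

Call:
carry_out --travel '[[0,0,0.01],[0,0,0.02],[0,0,0.03],[0,0,0.04],[0,0,0.04]]' --rotation '[[0,0,0],[0,0,0],[0,0,0],[0,0,0],[0,0,0]]' --claw '[1,1,1,1,1]'

```text
t: 23.55
eef_pos: [0.5862, 0.1834, 0.1461]
orientation: [0.0, 0.991, 0.136, -0.0]
wrist_force: [0.2, 0.4, 3.4]
grip_width: 0.0002
grip_force: 1.5
```

Contact came at z = 0.146, exactly the home lid height. Pressing about 1 mm more.

Call:
carry_out --travel '[[0,0,0.005],[0,0,0.009],[0,0,0.009],[0,0,0.009],[0,0,0.009]]' --rotation '[[0,0,0],[0,0,0],[0,0,0],[0,0,0],[0,0,0]]' --claw '[1,1,1,1,1]'

```text
t: 23.97
eef_pos: [0.5863, 0.1834, 0.1461]
orientation: [0.0, 0.991, 0.136, 0.0]
wrist_force: [-3.9, -0.5, 10.3]
grip_width: -0.0002
grip_force: 4.9
```

Call:
carry_out --travel '[[0,0,0],[0,0,0],[0,0,-0.02],[0,0,-0.1],[0,0,-0.3]]' --rotation '[[0,0,0],[0,0,0],[0,0,0],[0,0,0],[0,0,0]]' --claw '[1,1,1,1,1]'

```text
t: 24.38
eef_pos: [0.5851, 0.1831, 0.1731]
orientation: [0.0, 0.991, 0.136, -0.003]
wrist_force: [0.3, 0.5, 0.0]
grip_width: 0.0003
grip_force: 0.0
```

Call:
carry_out --travel '[[0,0,-0.3],[0,0,-0.6],[0,0,-0.8],[0,0,-0.8],[0,0,-0.8]]' --rotation '[[0,0,0],[0,0,0],[0,0,0],[0,0,0],[0,0,0]]' --claw '[1,1,1,1,1]'

```text
t: 24.8
eef_pos: [0.5864, 0.1834, 0.2561]
orientation: [0.0, 0.991, 0.136, 0.0]
wrist_force: [0.5, -0.2, -0.4]
grip_width: 0.0001
grip_force: 0.0
```

```bash
python3 - <<'E'
from rel import *
d=cap('scene','s15.png');print(white(d,330,110,400,170,175))
s=manip.read_state();print(s['t'],s['eef_pos'],s['qvel'].round(3))
print(manip.job_done())
E
```

```text
(array([[339, 136],
       [374, 151],
       [387, 137],
       [352, 123]]), 695.5)
24.85 [0.58599864 0.18332088 0.25465979] [ 0.001  0.019  0.019 -0.    -0.004 -0.001]
the job is handed in; nothing more can be done
None
```

Both cases are stacked on the standing case, deep then shallow; the top lid was pressed at about 10 N, the arm is clear, and the job was handed in at 24.9 s (no verdict came back, but the last camera check matched the home position).

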